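# Thread the locating axle through the two ears of the axle stand

### The job

Take the locating axle out of its vee cradle by its square handle and thread it gently, nose first, through the bored near ear and then the bored far ear of the axle stand, until its collar sits fully home against the near ear; then let go of it. The ears have been left locked a little to one side of the middle of the stand and slightly swivelled, so feel or look for each hole, never ram it, and leave the mug, the tube offcut and the flux tin where they are.

Things in the scene. Friction and masses are not known exactly. Their poses are not given: they have to be found in the camera images.
- axle: Locating axle, 0.2 to 0.33 kg, lying level in the cradle: round steel shank 14 mm in diameter, 125 mm long, the last 4 mm tapering to an 11 mm flat nose; behind the shank a round collar 30 mm in diameter, 6 mm thick; then a square handle. Origin: on the axis, in the collar's front face. x along the axis towards the nose, z up: shank x = 0 to +125 mm, collar -6 to 0, handle -66 to -6.
- axle_nose (a point): Centre of the axle's flat nose end, 125 mm ahead of the axle's origin along its x; axes as the axle's.
- axle_handle (a point): Middle of the axle's square aluminium handle (24 x 24 mm, 60 mm long, two flats upright), on the axis, 36 mm behind the axle's origin: grip here from above, across the upright flats. Axes as the axle's.
- stand: Axle stand fixed to the table: dark bed 190 x 120 x 16 mm with an aluminium cross saddle and swivel plate carrying two upright ears, each 60 mm wide (y), 16 mm thick (x), tops 103 mm above the table. Origin: centre of the bed's underside. x is the threading direction, near ear (x = -48 to -32 mm) to far ear (+32 to +48). Axle home: its origin at x = -48 mm. Never press on it with over 30 N.
- stand_near (a point): Point on the bed's middle line at hole height (78 mm above the table) in the near ear's outer face; axes as the stand's. The saddle with both ears is locked anywhere up to 14 mm to either side (y) of it, unmeasured: find the hole by touch or eye. Hole: round, through, 16 mm wide in a dark bush, in the middle of the ear's width; one level line joins both holes' centres.
- stand_far (a point): Point on the bed's middle line at hole height in the far ear's outer face, 96 mm beyond stand_near. The far hole shares the saddle's sideways offset; the ears are also locked swivelled together up to 0.07 rad either way about an upright pin under the near ear (x = -40 mm), so the far hole lies up to 5.6 mm further to either side. Unmeasured; nothing yields.
- cradle: Steel cradle fixed to the table: base 130 x 56 x 10 mm and two open vee posts 84 mm apart that carry the shank with its axis 55 mm above the table; the axle lifts straight up out of it. Origin: centre of the underside; x along the axle towards its nose. The vee arms reach about 4 mm above the axis. The handle overhangs freely at the -x end.
- mug: Bystander: mug, 80 mm wide, 92 mm tall, origin at the underside's centre; leave alone.
- offcut: Bystander: white tube offcut 44 mm in diameter, 90 mm long, lying on the table; origin at the underside's centre; leave alone.
- flux: Bystander: round flux tin, 75 mm wide, 48 mm tall, origin at the underside's centre; leave alone.

How it is judged (in metres and radians):
On the way, in this order (a step that is already met when the one before it is completed fails the run):
1. the axle is lifted clear of its cradle (height (world z) of each of axle, axle_nose above 0.068 m), for 0.1 s.
2. the nose has come through the near ear and stands between the ears (x of axle_nose in the frame of stand between -0.03 and 0.031 m and y of axle_nose in the frame of stand between -0.025 and 0.025 m and z of axle_nose in the frame of stand between 0.072 and 0.084 m), for 0.05 s.
3. the nose has come through the far ear (x of axle_nose in the frame of stand above 0.05 m and y of axle_nose in the frame of stand between -0.025 and 0.025 m and z of axle_nose in the frame of stand between 0.072 and 0.084 m), for 0.1 s.
At the end, for the whole second after the job is handed in: The axle lies through both ears, let go and at rest: collar face within 3.5 mm of the near ear (axle origin at x = -48 mm on the stand), axis within 6 mm of hole height, collar within 16 mm and nose within 25 mm of the bed's middle line, within 0.1 rad of the stand's x (x of axle in the frame of stand between -0.0515 and -0.044 m and y of axle in the frame of stand between -0.016 and 0.016 m and z of axle in the frame of stand between 0.072 and 0.084 m and x of axle_nose in the frame of stand between 0.072 and 0.082 m and y of axle_nose in the frame of stand between -0.025 and 0.025 m and z of axle_nose in the frame of stand between 0.072 and 0.084 m and angle between the x axis of axle and the x axis of stand, either way round below 0.1 rad and linear speed of axle below 0.01 m/s and contact force between the fingers and axle below 0.05 N); the robot touches nothing.
It fails at once if the axle is pressed on the stand with more than 30 N (contact force between axle and stand above 30 N).
It fails at once if the mug, the tube offcut or the flux tin is moved more than 30 mm (distance of any of mug, offcut, flux from where it was at the start of the episode above 0.03 m).
It also fails if it takes over 72 s, if anything falls off the work surface, if the arm or the gripper's body presses on something with over 40 N, if the wrist force passes 120 N, or if a joint passes its speed limit or range.

### The arm

A 6-joint arm with a two-finger parallel gripper is mounted at the origin on a cart in front of the work surface, level with it; the furniture and walls round the work are solid. World frame = base frame: x ahead of the robot, y to its left, z up, the work surface at z = 0. Lengths are in m, angles in degrees, forces in N, time in s.
With the tool pointing down it reaches from about 0.4 to 0.825 m from the base axis. Payload 7 kg.
Tool frame: the origin (TCP) lies on the centre line of the jaws, within the pads' length; the fingertips stand 22 mm ahead of it and the grasp point (between the pads) lies 3 mm ahead of it; z points along the fingers, y is the line along which they close (so a half turn about z gives the same grasp; the last joint's range is limited). The gripper opens to 88 mm and grips with 3 to 60 N. Pads are 19 mm wide; open, the fingers measure 130 mm over their backs; the gripper's body (78 mm by 193 mm) begins 47 mm behind the grasp point.
Start: joints at [-54.425, 20.546, 0.682, 0, -70.136, -16.507], TCP at [0.22, -0.638, 0.249] pointing down, gripper open.
Joint ranges: [-176.03, 176.03], [-82.01, 121.73], [-58.28, 71.71], [-173.87, 95.51], [-174.79, -0.11], [-173.66, 173.66]. Speed limits (degrees/s): [136.94, 136.94, 172.46, 180, 180, 180].

### API

Orientations are given as [roll, pitch, yaw] about the fixed x, y, z axes, in that order (R = Rz(yaw) Ry(pitch) Rx(roll)).
In Python, from plant import get_state, cams, r gives the robot as it stands.
- The arm moves only by the tool apply_moves, never from a script. Its argument "targets" is a list of rows, each an object with "dp": the shift along the world's x, y, z in m, a list of three; "yaw": the turn about the world's z in degrees. In form: [{"dp": [x, y, z], "yaw": yaw}, ...]. A call has 1 to 20 rows; each row is the pose to reach, as a shift and turn from the pose commanded when the call began; what a row does not reach only later rows make up. A row lasts 1/12 s, in which the tool goes at most 41.7 mm and 7.16 degrees, less where a joint would pass 70% of its speed; a pose out of reach is approached as far as the arm can. A call with a gripper value outside its range is refused whole. "grip" is the gripper command: -1 is fully open, 1 is shut, values between are in proportion, set as the call begins (left out, the last holds). The fingers move at their own pace and stop on an object; "squeeze" is the grip in N (left out, the last holds). Time passes only in rows, so rows that repeat a pose let the fingers close. It gives the time, the measured TCP pose, the force, the opening and the grip force at its end, in the units of the state.
- get_state(): the state, without advancing time (a new reading comes with each control period).
- cams.capture(name): name is "scene" or "top"; returns a dict with "image" (400x640x3 uint8, red, green, blue), "range_z" (400x640 float32, m along the optical axis (not along the pixel's ray), 0 where there is no reading), "fx", "fy", "cx", "cy" (pixels), "R" (3x3) and "t" (3): a world point X has camera coordinates R X + t. Camera axes: x right, y down, z forward; pixel columns grow to the right and rows downward; lengths in m; the calibration is good to about 2 mm. A picture is of the moment at which its call begins.
- r.close_job(): hands the job in; it is judged then, once.
The state is a dict: "time_s": time; "joints": joint angles; "qd": joint speeds; "joint_torque": joint torques, N m; "tcp_pos": TCP position; "eef_rot": TCP orientation; "contact_force": force on the tool from outside, world axes, zero at the start; "moment": the same for the moment, N m; "gripper_width": finger opening in m; "gripper_force": force on a finger pad.
Only numpy, scipy, OpenCV 4.12 (cv2) and the standard library are available. Lean on these libraries where they do the work, as an engineer would, in place of code of your own. Each camera call takes 0.05 s, during which the arm holds its last target. There are 200 camera calls.

## Working session

There is one attempt and no reset: what is moved stays moved. The work goes in short steps, Python scripts to look and compute and a tool call to move; the robot and the scene stay as the last step left them, time stands still between calls to the robot, and variables do not carry over. Pictures are saved under pics/ and viewed, at most 10 in all, crops included, and the job is handed in when it is done.

Besides the shell and the picture viewer there is one more tool, called after ">>>" by a JSON object that holds its "fn" and its "kwargs", one argument or row to a line. apply_moves: Moves the arm, as the interface text tells. Its arguments: {"type":"object","properties":{"targets":{"type":"array","items":{"type":"object","properties":{"dp":{"type":"array","items":{"type":"number"}},"yaw":{"type":"number"}}}},"grip":{"type":"number"},"squeeze":{"type":"number"}},"required":["targets"]}

```bash
ls; mkdir -p pics
python3 - <<'E'
from plant import get_state, cams, r
import cv2, numpy as np
s=get_state(); print(s)
for n in ("scene","top"):
    c=cams.capture(n); cv2.imwrite(f"pics/{n}0.png",c["image"][:,:,::-1]); np.savez(f"{n}0.npz",**c)
    print(n,c["fx"],c["fy"],c["cx"],c["cy"],c["R"].round(4).tolist(),c["t"].round(4).tolist(),-c["R"].T@c["t"])
E
```

```text
pics
{'time_s': 0.0, 'joints': array([-5.44250733e+01,  2.05908332e+01,  6.32840118e-01, -2.25156619e-02,
       -7.01355268e+01, -1.65047703e+01]), 'qd': array([-0.03366893,  0.07443784, -0.0907654 , -0.08048282,  0.02049723,
        0.01824989]), 'joint_torque': array([-3.16729136e-03, -5.82723498e+01,  2.93035322e+01,  6.99691236e+00,
        6.65183121e-03, -1.39541976e-04]), 'tcp_pos': array([ 0.22035089, -0.63752659,  0.24761483]), 'eef_rot': array([ 1.79904320e+02, -6.27753564e-03, -1.60937506e+02]), 'contact_force': array([-0.32737241,  0.10352265, -0.45874325]), 'moment': array([ 0.01404215, -0.02807981,  0.04693638]), 'gripper_force': 0.0, 'gripper_width': 0.08775169698135023}
scene 438.9745728884385 438.9745728884385 317.23861254773914 203.06736732827295 [[-0.6539, -0.7564, 0.0145], [-0.5605, 0.4715, -0.6808], [0.5082, -0.4533, -0.7323]] [0.348, 0.3457, 1.0244] [-0.0993332   0.56465607  0.98048328]
top 403.88239102732706 403.88239102732706 320.3298452861716 198.35859863117793 [[-0.029, -0.9995, -0.0081], [-0.9966, 0.0295, -0.077], [0.0772, 0.0058, -0.997]] [0.0638, 0.5149, 1.1191] [0.42865904 0.04208309 1.15592933]
```

View pics/scene0.png

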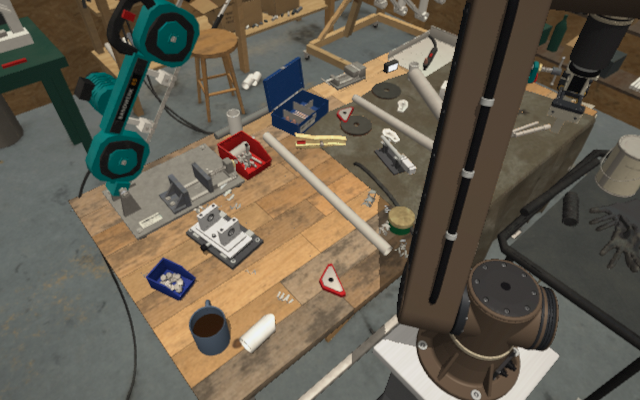

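View pics/top0.png

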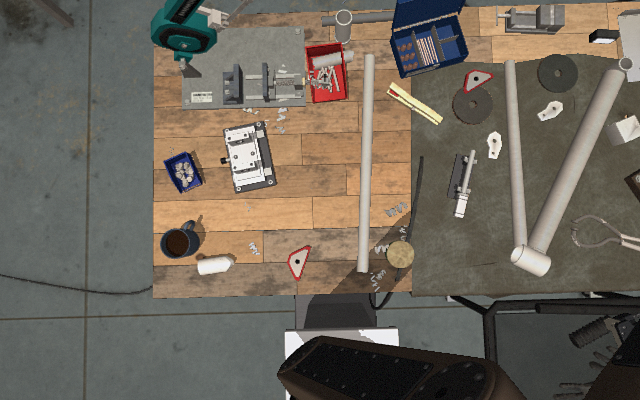

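Run:
```python
import cv2
t=cv2.imread("pics/top0.png");s=cv2.imread("pics/scene0.png")
f=lambda im,x,y,w,h,k:cv2.resize(im[y:y+h,x:x+w],None,fx=k,fy=k,interpolation=cv2.INTER_CUBIC)
a=f(t,210,110,75,90,5);b=f(t,430,135,75,90,5)
cv2.imwrite("pics/c1.png",cv2.hconcat([a,b]))
a=f(s,180,190,90,85,5);b=f(s,360,110,75,85,5)
cv2.imwrite("pics/c2.png",cv2.hconcat([a,b])[:,:800])
```

```text
(no output)
```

View pics/c1.png

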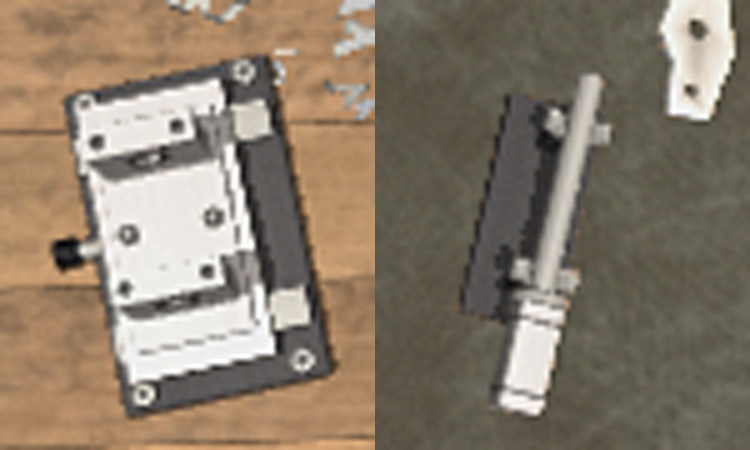

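View pics/c2.png

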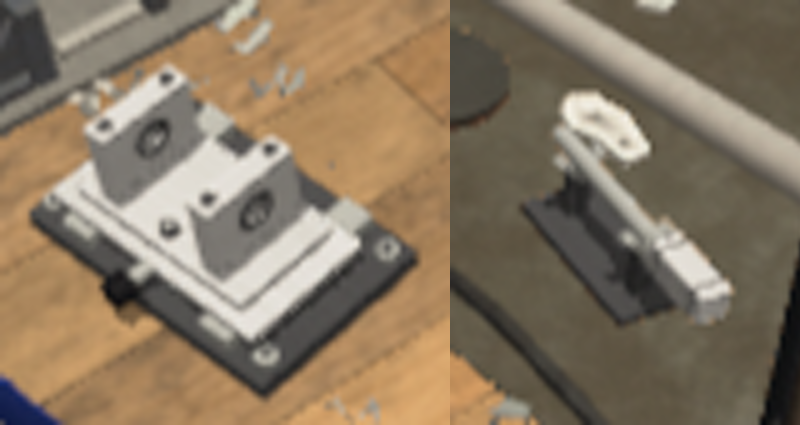

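```bash
cat > h.py <<'E'
import numpy as np, cv2
def load(n): return dict(np.load(n+".npz"))
def cloud(c):
    v,u=np.mgrid[:400,:640]; z=c["range_z"]
    P=np.stack([(u-c["cx"])/c["fx"]*z,(v-c["cy"])/c["fy"]*z,z],-1)
    W=(P-c["t"])@c["R"]; W[z==0]=np.nan
    return W
def rect(P): # min area rect of xy
    return cv2.minAreaRect((P[:,:2]*1000).astype(np.float32))
E
python3 - <<'E'
from h import *
for n in ("top0","scene0"):
    W=cloud(load(n)); 
    def reg(b,zl,zh):
        x0,x1,y0,y1=b
        return W[(W[...,0]>x0)&(W[...,0]<x1)&(W[...,1]>y0)&(W[...,1]<y1)&(W[...,2]>zl)&(W[...,2]<zh)]
    if n=="top0":
        for u,v in [(250,157),(240,136),(246,162),(463,205),(468,170),(463,190)]: print(u,v,W[v,u].round(3))
    S=(.4,.68,.10,.36); A=(.33,.66,-.50,-.3)
    print(n,"table",np.nanmedian(reg(S,-.01,.012)[:,2]), np.nanmedian(reg(A,-.01,.005)[:,2]))
    for zl,zh in [(.012,.02),(.02,.05),(.096,.11)]:
        P=reg(S,zl,zh); print("stand",zl,zh,len(P),np.median(P,0).round(4),rect(P)) if len(P)>5 else 0
        if len(P)>5: print(np.histogram(P[:,2],bins=6))
    P=reg(A,.058,.09); print("axle hi",len(P),P.mean(0).round(4),rect(P))
    P=reg(A,.045,.09); print("axle",len(P),P.mean(0).round(4),rect(P))
E
```

```text
250 157 [0.636 0.241 0.045]
240 136 [0.684 0.258 0.096]
246 162 [0.622 0.253 0.044]
463 205 [ 0.484 -0.336  0.065]
468 170 [ 0.579 -0.357  0.06 ]
463 190 [ 0.524 -0.338  0.064]
top0 table 0.0007299105825619378 0.0011142552333501823
stand 0.012 0.02 551 [0.5877 0.2094 0.0163] ((592.5587768554688, 240.07205200195312), (196.19908142089844, 120.18598175048828), 10.298718452453613)
(array([ 38,  77, 134, 137, 103,  62]), array([0.01203646, 0.01336323, 0.01469001, 0.01601678, 0.01734356,
       0.01867033, 0.01999711]))
stand 0.02 0.05 1170 [0.6248 0.2496 0.0417] ((618.9218139648438, 252.93634033203125), (135.66885375976562, 136.89781188964844), 9.007155418395996)
(array([ 62,  66,  99, 295, 389, 259]), array([0.02000509, 0.02500394, 0.0300028 , 0.03500165, 0.0400005 ,
       0.04499935, 0.0499982 ]))
stand 0.096 0.11 213 [0.6065 0.2568 0.1009] ((639.3551025390625, 256.51263427734375), (91.5118408203125, 60.167964935302734), 10.57960319519043)
(array([26, 51, 77, 40, 14,  5]), array([0.09619687, 0.09809447, 0.09999207, 0.10188967, 0.10378727,
       0.10568487, 0.10758247]))
axle hi 495 [ 
[... 742 characters left out ...]
27294922)
(array([ 51,  84, 231, 204, 348,  96]), array([0.02003022, 0.02501354, 0.02999685, 0.03498017, 0.03996349,
       0.04494681, 0.04993012]))
stand 0.096 0.11 168 [0.6066 0.2581 0.0987] ((639.1205444335938, 256.1697692871094), (90.1423568725586, 59.81364822387695), 10.541686058044434)
(array([46, 58, 42, 16,  5,  1]), array([0.09612805, 0.09775498, 0.0993819 , 0.10100883, 0.10263575,
       0.10426268, 0.1058896 ]))
axle hi 199 [ 0.5155 -0.3384  0.0629] ((545.4237060546875, -346.5187683105469), (29.58380126953125, 191.46209716796875), 75.29440307617188)
axle 352 [ 0.5256 -0.3397  0.0588] ((545.13232421875, -348.0030822753906), (34.23501968383789, 192.7100067138672), 73.2928466796875)
```

Run:
```python
from h import *
def line(P):
    c=P[:,:2].mean(0); d=np.linalg.svd(P[:,:2]-c)[2][0]; d*=np.sign(d[0]); return c,d,np.degrees(np.arctan2(d[1],d[0]))
for n in ("top0","scene0"):
    c=load(n);W=cloud(c)
    M=(W[...,0]>.43)&(W[...,0]<.66)&(W[...,1]>-.41)&(W[...,1]<-.29)&(W[...,2]>.048)&(W[...,2]<.09)
    k=cv2.connectedComponentsWithStats(M.astype(np.uint8)); i=1+np.argmax(k[2][1:,4]); P=W[k[1]==i]
    cc,d,a=line(P); t=(P[:,:2]-cc)@d; print(n,"axle",len(P),rect(P),a,"ends",cc+d*t.min(),cc+d*t.max(),np.ptp(t))
    H=P[t<t.min()+.055]; print("handle",H.mean(0).round(4),np.percentile(H[:,2],[10,50,90]),rect(H))
    S=P[(t>t.min()+.08)]; print("shank z",np.percentile(S[:,2],[50,90]), S.mean(0).round(4))
    M=(W[...,0]>.5)&(W[...,0]<.75)&(W[...,1]>.18)&(W[...,1]<.34)&(W[...,2]>.094)&(W[...,2]<.115)
    P=W[M]
    for lo,hi in((.5,.64),(.64,.75)):
        Q=P[(P[:,0]>lo)&(P[:,0]<hi)]; q=rect(Q); print("ear",len(Q),Q.mean(0).round(4),q, np.median(Q[:,2]))
    # bed/pose: dark bed points
    M=(W[...,0]>.48)&(W[...,0]<.76)&(W[...,1]>.14)&(W[...,1]<.36)&(W[...,2]>.008)&(W[...,2]<.022)
    k=cv2.connectedComponentsWithStats(cv2.morphologyEx(M.astype(np.uint8),cv2.MORPH_OPEN,np.ones((2,2)))); 
    for j in np.argsort(-k[2][1:,4])[:3]+1: print("bed",k[2][j,4],rect(W[k[1]==j]))
```

```text
top0 axle 574 ((542.8159790039062, -347.9085998535156), (36.47077560424805, 189.7880859375), 73.67887115478516) -16.61088235074645 ends [ 0.45230713 -0.31917878] [ 0.63422766 -0.37344927] 0.18984300132162102
handle [ 0.4784 -0.3268  0.0651] [0.0580286  0.06623992 0.06916733] ((478.3048095703125, -328.0892639160156), (24.044435501098633, 54.93424987792969), 73.34471130371094)
shank z [0.05946103 0.06306647] [ 0.583  -0.3582  0.0591]
ear 148 [0.6019 0.2498 0.1006] ((602.611328125, 249.65594482421875), (16.55986976623535, 60.11463928222656), 10.114239692687988) 0.10094030983918287
ear 152 [0.6806 0.2639 0.1005] ((680.6244506835938, 264.3206787109375), (18.053119659423828, 59.973426818847656), 10.464498519897461) 0.10050215155998993
bed 471 ((660.2243041992188, 241.29148864746094), (153.74884033203125, 99.11369323730469), 11.741044998168945)
bed 293 ((561.8317260742188, 232.37969970703125), (30.908916473388672, 118.9773178100586), 11.922518730163574)
bed 26 ((655.8728637695312, 305.4309997558594), (41.32645034790039, 9.252541542053223), 11.98743724822998)
scene0 axle 338 ((545.2513427734
[... 338 characters left out ...]
8859252929688)
shank z [0.05736498 0.061118  ] [ 0.5822 -0.3569  0.0571]
ear 132 [0.6022 0.2507 0.0984] ((604.175537109375, 249.7220001220703), (19.42389678955078, 59.970760345458984), 11.599520683288574) 0.09842643159721494
ear 124 [0.6804 0.2652 0.0987] ((681.4990234375, 264.8283386230469), (19.2327938079834, 61.44334030151367), 10.799798965454102) 0.09856805579314337
bed 489 ((596.1480712890625, 240.05113220214844), (95.81948852539062, 118.93326568603516), 9.744780540466309)
bed 110 ((676.9080200195312, 310.2104187011719), (89.02351379394531, 21.592838287353516), 5.24015474319458)
bed 30 ((621.4036865234375, 195.57423400878906), (11.177876472473145, 40.508811950683594), 67.62406158447266)
```

>>> {"fn": "apply_moves", "kwargs": {
  "targets": [
    {"dp":[0.02,0.023,0],"yaw":-3},
    {"dp":[0.045,0.05,-0.01],"yaw":-6},
    {"dp":[0.07,0.08,-0.02],"yaw":-9},
    {"dp":[0.095,0.107,-0.03],"yaw":-12},
    {"dp":[0.12,0.135,-0.04],"yaw":-16},
    {"dp":[0.145,0.164,-0.05],"yaw":-20},
    {"dp":[0.17,0.193,-0.06],"yaw":-24},
    {"dp":[0.195,0.222,-0.07],"yaw":-28},
    {"dp":[0.22,0.25,-0.08],"yaw":-31},
    {"dp":[0.24,0.273,-0.085],"yaw":-33},
    {"dp":[0.256,0.291,-0.09],"yaw":-35},
    {"dp":[0.266,0.302,-0.09],"yaw":-35.6},
    {"dp":[0.271,0.308,-0.09],"yaw":-35.6},
    {"dp":[0.271,0.308,-0.09],"yaw":-35.6},
    {"dp":[0.271,0.308,-0.09],"yaw":-35.6}
  ],
  "grip": -1,
  "squeeze": 40
}}

```text
time_s: 1.35
tcp_pos: [0.4913, -0.33, 0.1585]
eef_rot: [-180.0, -0.0, 163.5]
contact_force: [-0.1, -1.2, -0.4]
gripper_width: 0.0875
gripper_force: 0.0
```

>>> {"fn": "apply_moves", "kwargs": {
  "targets": [
    {"dp":[0,0,-0.015],"yaw":0},
    {"dp":[0,0,-0.03],"yaw":0},
    {"dp":[0,0,-0.045],"yaw":0},
    {"dp":[0,0,-0.06],"yaw":0},
    {"dp":[0,0,-0.075],"yaw":0},
    {"dp":[0,0,-0.088],"yaw":0},
    {"dp":[0,0,-0.096],"yaw":0},
    {"dp":[0,0,-0.1],"yaw":0},
    {"dp":[0,0,-0.1],"yaw":0},
    {"dp":[0,0,-0.1],"yaw":0}
  ]
}}

```text
time_s: 2.18
tcp_pos: [0.4915, -0.3305, 0.059]
eef_rot: [-180.0, 0.0, 163.5]
contact_force: [-0.7, -0.2, -0.3]
gripper_width: 0.0873
gripper_force: 0.0
```

>>> {"fn": "apply_moves", "kwargs": {
  "targets": [
    {"dp":[0,0,0],"yaw":0},
    {"dp":[0,0,0],"yaw":0},
    {"dp":[0,0,0],"yaw":0},
    {"dp":[0,0,0],"yaw":0},
    {"dp":[0,0,0],"yaw":0},
    {"dp":[0,0,0],"yaw":0},
    {"dp":[0,0,0],"yaw":0},
    {"dp":[0,0,0],"yaw":0},
    {"dp":[0,0,0],"yaw":0},
    {"dp":[0,0,0],"yaw":0}
  ],
  "grip": 1,
  "squeeze": 45
}}

```text
time_s: 3.02
tcp_pos: [0.4911, -0.3303, 0.0586]
eef_rot: [-180.0, -0.0, 163.5]
contact_force: [-3.6, -5.4, 1.6]
gripper_width: 0.0265
gripper_force: 3.1
```

>>> {"fn": "apply_moves", "kwargs": {
  "targets": [
    {"dp":[0,0,0],"yaw":0},
    {"dp":[0,0,0],"yaw":0},
    {"dp":[0,0,0],"yaw":0},
    {"dp":[0,0,0],"yaw":0},
    {"dp":[0,0,0],"yaw":0}
  ]
}}

```text
time_s: 3.43
tcp_pos: [0.491, -0.3308, 0.0588]
eef_rot: [-179.9, -0.0, 163.4]
contact_force: [-3.1, -4.9, 1.8]
gripper_width: 0.0238
gripper_force: 44.5
```

>>> {"fn": "apply_moves", "kwargs": {
  "targets": [
    {"dp":[0,0,0.004],"yaw":0},
    {"dp":[0,0,0.01],"yaw":0},
    {"dp":[0,0,0.02],"yaw":0},
    {"dp":[0,0,0.035],"yaw":0},
    {"dp":[0,0,0.05],"yaw":0},
    {"dp":[0,0,0.07],"yaw":0},
    {"dp":[0,0,0.09],"yaw":0},
    {"dp":[0,0,0.105],"yaw":0},
    {"dp":[0,0,0.115],"yaw":0},
    {"dp":[0,0,0.12],"yaw":0},
    {"dp":[0,0,0.12],"yaw":0},
    {"dp":[0,0,0.12],"yaw":0}
  ]
}}

```text
time_s: 4.43
tcp_pos: [0.4912, -0.3297, 0.1781]
eef_rot: [180.0, -0.0, 163.5]
contact_force: [-0.9, 0.2, -4.0]
gripper_width: 0.0238
gripper_force: 44.3
```

```bash
cat >> h.py <<'E'
def meas(n, box, zl, zh):
    """axle point cloud: ends along axis, handle/shank means"""
    from plant import cams
    c=cams.capture(n); W=cloud(c)
    return c,W
E
python3 - <<'E'
from h import *
from plant import get_state,cams
print(get_state()["contact_force"],get_state()["moment"],get_state()["tcp_pos"])
for n in ("scene","top"):
    c=cams.capture(n); np.savez(n+"1.npz",**c); cv2.imwrite(f"pics/{n}1.png",c["image"][:,:,::-1])
    W=cloud(c)
    M=(W[...,0]>.5)&(W[...,0]<.68)&(W[...,1]>-.42)&(W[...,1]<-.3)&(W[...,2]>.12)&(W[...,2]<.21)
    k=cv2.connectedComponentsWithStats(M.astype(np.uint8)); i=1+np.argmax(k[2][1:,4]); P=W[k[1]==i]
    X=P[P[:,0]>.54]; c0=X.mean(0); d=np.linalg.svd(X-c0)[2][0]; d*=np.sign(d[0])
    t=(P-c0)@d
    print(n,len(P),c0.round(4),d.round(4),"yaw",np.degrees(np.arctan2(d[1],d[0])),"pitch up",np.degrees(np.arcsin(d[2])),"nose",(c0+d*t.max()).round(4))
E
```

```text
[-0.8670101   0.22687136 -3.98866709] [ 0.03915853  0.16308083 -0.02576573] [ 0.49116477 -0.32965255  0.17810414]
scene 16 [ 0.6253 -0.371   0.1809] [ 0.9699 -0.166  -0.1783] yaw -9.70990526324265 pitch up -10.26953961386745 nose [ 0.6371 -0.373   0.1788]Traceback (most recent call last):
  File "<stdin>", line 8, in <module>
    return _wrapfunc(a, 'argmax', axis=axis, out=out, **kwds)
    return bound(*args, **kwds)
ValueError: attempt to get argmax of an empty sequence
```

>>> {"fn": "apply_moves", "kwargs": {
  "targets": [
    {"dp":[0,0.003,0],"yaw":0},
    {"dp":[-0.001,0.01,0],"yaw":0},
    {"dp":[-0.003,0.02,0],"yaw":1},
    {"dp":[-0.005,0.035,0],"yaw":2},
    {"dp":[-0.007,0.053,0],"yaw":3},
    {"dp":[-0.01,0.073,0],"yaw":4},
    {"dp":[-0.012,0.095,0],"yaw":5},
    {"dp":[-0.015,0.117,0],"yaw":6},
    {"dp":[-0.018,0.139,0],"yaw":7},
    {"dp":[-0.021,0.161,0],"yaw":8},
    {"dp":[-0.024,0.183,0],"yaw":9},
    {"dp":[-0.027,0.205,0],"yaw":10},
    {"dp":[-0.03,0.227,0],"yaw":11},
    {"dp":[-0.033,0.249,0],"yaw":12},
    {"dp":[-0.036,0.271,0],"yaw":13},
    {"dp":[-0.039,0.293,0],"yaw":14},
    {"dp":[-0.042,0.315,0],"yaw":15},
    {"dp":[-0.045,0.337,0],"yaw":16},
    {"dp":[-0.048,0.359,0],"yaw":17},
    {"dp":[-0.05,0.381,0],"yaw":18}
  ]
}}

```text
time_s: 6.2
tcp_pos: [0.4404, 0.0524, 0.1786]
eef_rot: [180.0, 0.0, -178.4]
contact_force: [0.6, -0.3, -3.2]
gripper_width: 0.0239
gripper_force: 44.3
```

>>> {"fn": "apply_moves", "kwargs": {
  "targets": [
    {"dp":[-0.002,0.022,0],"yaw":1},
    {"dp":[-0.004,0.044,0],"yaw":2},
    {"dp":[-0.006,0.065,0],"yaw":3},
    {"dp":[-0.008,0.085,0],"yaw":4},
    {"dp":[-0.011,0.105,0],"yaw":5},
    {"dp":[-0.014,0.122,0],"yaw":6},
    {"dp":[-0.016,0.137,0],"yaw":7},
    {"dp":[-0.018,0.15,0],"yaw":8},
    {"dp":[-0.019,0.159,0],"yaw":8.5},
    {"dp":[-0.02,0.164,0],"yaw":8.8},
    {"dp":[-0.02,0.166,0],"yaw":8.8},
    {"dp":[-0.02,0.166,0],"yaw":8.8},
    {"dp":[-0.02,0.166,0],"yaw":8.8}
  ]
}}

```text
time_s: 7.28
tcp_pos: [0.4214, 0.2166, 0.1785]
eef_rot: [-180.0, -0.0, -169.8]
contact_force: [-0.3, -0.7, -2.5]
gripper_width: 0.0239
gripper_force: 44.3
```

Run:
```python
from plant import get_state,cams
import cv2,numpy as np
s=get_state(); print(s["tcp_pos"],s["eef_rot"],s["contact_force"],s["moment"])
ims=[]
for n in ("scene","top"):
    c=cams.capture(n); np.savez(n+"2.npz",**c)
    im=c["image"][:,:,::-1]
    im=im[140:310,150:310] if n=="scene" else im[90:260,190:350]
    ims.append(cv2.resize(im,None,fx=2.5,fy=2.5,interpolation=cv2.INTER_CUBIC))
cv2.imwrite("pics/c3.png",cv2.hconcat(ims))
```

```text
[0.42140107 0.21658743 0.1784722 ] [-1.79987026e+02 -1.75571650e-02 -1.69758670e+02] [-0.32207678 -0.69782533 -2.53830029] [-0.02970701  0.14624388  0.00547663]
```

View pics/c3.png

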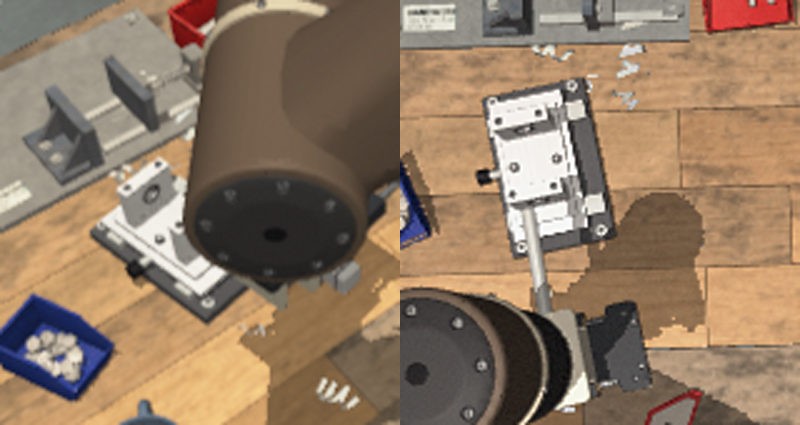

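```bash
cat > ax.py <<'E'
from h import *
def axle(c,zl,zh,x0=.44,x1=.60):
    W=cloud(c)
    M=(W[...,0]>x0)&(W[...,0]<x1)&(W[...,1]>.17)&(W[...,1]<.30)&(W[...,2]>zl)&(W[...,2]<zh)
    k=cv2.connectedComponentsWithStats(M.astype(np.uint8)); i=1+np.argmax(k[2][1:,4]); m=k[1]==i
    # row-wise midpoints in image (shank near vertical in top image)
    pts=[]
    for v in range(400):
        u=np.where(m[v])[0]
        if len(u)>=3:
            pts.append((v,len(u),*np.nanmedian(W[v,u],0),*np.nanmean(W[v,u],0)[:2]))
    return np.array(pts),W[m]
E
python3 - <<'E'
from ax import *
p,P=axle(load("top2"),.14,.21)
np.set_printoptions(suppress=True,linewidth=150)
print(p.round(4))
E
```

```text
[[173.       3.       0.5717   0.2369   0.1804   0.5715   0.2365]
 [174.       5.       0.5689   0.2386   0.1844   0.569    0.2388]
 [175.       5.       0.5664   0.2383   0.1852   0.5665   0.2387]
 [176.       6.       0.564    0.2372   0.1838   0.5641   0.2377]
 [177.       6.       0.5615   0.2373   0.1845   0.5615   0.2375]
 [178.       6.       0.5593   0.2379   0.1816   0.5593   0.2379]
 [179.       6.       0.5566   0.2371   0.1834   0.5566   0.2376]
 [180.       6.       0.5542   0.2374   0.1843   0.5543   0.2377]
 [181.       6.       0.5517   0.2353   0.1839   0.5518   0.2354]
 [182.       6.       0.5493   0.2354   0.1835   0.5493   0.2353]
 [183.       6.       0.5468   0.2348   0.185    0.5467   0.2352]
 [184.       6.       0.5445   0.2354   0.1837   0.5445   0.2356]
 [185.       6.       0.542    0.2352   0.1838   0.542    0.2355]
 [186.       6.       0.5395   0.2351   0.183    0.5396   0.2356]
 [187.       6.       0.5372   0.2332   0.1822   0.5373   0.2335]
 [188.       6.       0.5346   0.2331   0.1838   0.5347   0.2334]
 [189.       6.       0.5322   0.2331   0.18
[... 1038 characters left out ...]
32   0.2268   0.1823   0.4932   0.2268]
 [206.       6.       0.4908   0.2267   0.1828   0.4908   0.2267]
 [207.       6.       0.4884   0.2269   0.1823   0.4884   0.2268]
 [208.       6.       0.486    0.2266   0.183    0.486    0.2269]
 [209.       6.       0.4834   0.2263   0.1848   0.4834   0.2266]
 [210.       6.       0.4811   0.2269   0.1822   0.4811   0.227 ]
 [211.       6.       0.4787   0.2242   0.1822   0.4786   0.2246]
 [212.       6.       0.4762   0.2248   0.1815   0.4762   0.2247]
 [213.       6.       0.4737   0.2244   0.1821   0.4738   0.2247]
 [214.       6.       0.4714   0.2244   0.1829   0.4714   0.2247]
 [215.       3.       0.4691   0.2283   0.1832   0.469    0.2281]]
```

Run:
```python
from ax import *
def fit(p):
    x,y=p[:,2],p[:,6]; k=np.polyfit(x,y,1); r=y-np.polyval(k,x); return k,r.std(),np.degrees(np.arctan(k[0]))
c=load("top2"); p,P=axle(c,.14,.21); p=p[1:-1]; k,s,a=fit(p); print("shank",k,s,a, "zfit",np.polyfit(p[:,2],p[:,4],1), "noseend x",p[0,2])
xn=.572; print("y at x=.5943",np.polyval(k,.5943),"y at grip .4214",np.polyval(k,.4214))
for nm in ("top0","top2"):
    c=load(nm); W=cloud(c)
    M=(W[...,0]>.58)&(W[...,0]<.72)&(W[...,1]>.18)&(W[...,1]<.34)&(W[...,2]>.09)&(W[...,2]<.118)
    n,l,st,ce=cv2.connectedComponentsWithStats(M.astype(np.uint8),connectivity=4)
    for i in range(1,n):
        if st[i,4]<40: continue
        u,v=ce[i]; d=np.array([(u-c["cx"])/c["fx"],(v-c["cy"])/c["fy"],1])@c["R"]; o=-c["R"].T@c["t"]
        X=o+d*(.103-o[2])/d[2]; Q=W[l==i]; 
        vv,uu=np.where(l==i); 
        print(nm,st[i,4],X.round(4),cv2.minAreaRect(np.array([uu,vv]).T.astype(np.float32)),rect(Q))
# bed edges: dark+z .01-.02 in top0
```

```text
shank [0.14855042 0.15443915] 0.0006321533911501623 8.44952090345904 zfit [0.01737397 0.17400355] noseend x 0.5688834094811248
y at x=.5943 0.24272265675756527 y at grip .4214 0.21703829000358085
top0 162 [0.6794 0.2634 0.103 ] ((237.32437133789062, 137.1804962158203), (7.054146766662598, 22.90851593017578), 77.90524291992188) ((680.6244506835938, 264.3206787109375), (18.053119659423828, 59.973426818847656), 10.464498519897461)
top0 157 [0.6011 0.2489 0.103 ] ((243.19412231445312, 166.12353515625), (6.833310127258301, 23.10309410095215), 77.47119140625) ((602.6168823242188, 249.649169921875), (16.861345291137695, 60.18144989013672), 10.703105926513672)
top2 157 [0.6795 0.2631 0.103 ] ((237.3170623779297, 137.14634704589844), (6.9843034744262695, 22.90851593017578), 77.90524291992188) ((681.2606201171875, 264.6999816894531), (17.641599655151367, 59.917415618896484), 9.508490562438965)
top2 155 [0.6013 0.2493 0.103 ] ((243.13461303710938, 166.17308044433594), (6.667947769165039, 22.94558334350586), 78.69007110595703) ((602.1290893554688, 250.1895751953125), (16.68231964111328, 59.905521392822266), 10.371271133422852)
```

>>> {"fn": "apply_moves", "kwargs": {
  "targets": [
    {"dp":[0,0,-0.01],"yaw":0.5},
    {"dp":[0,0,-0.022],"yaw":1},
    {"dp":[0,0,-0.036],"yaw":1.5},
    {"dp":[0,0,-0.05],"yaw":1.8},
    {"dp":[0,0,-0.064],"yaw":1.8},
    {"dp":[0,0,-0.078],"yaw":1.8},
    {"dp":[0,0,-0.088],"yaw":1.8},
    {"dp":[0,0,-0.094],"yaw":1.8},
    {"dp":[0,0,-0.097],"yaw":1.8},
    {"dp":[0,0,-0.097],"yaw":1.8},
    {"dp":[0,0,-0.097],"yaw":1.8}
  ]
}}

```text
time_s: 8.3
tcp_pos: [0.4217, 0.2171, 0.0817]
eef_rot: [180.0, 0.0, -167.9]
contact_force: [0.6, 0.0, -2.6]
gripper_width: 0.0238
gripper_force: 44.3
```

```bash
cat > look.py <<'E'
from ax import *
import sys
from plant import get_state,cams
s=get_state(); print(s["tcp_pos"].round(4),s["eef_rot"].round(2),s["contact_force"].round(1),s["moment"].round(3))
nm=sys.argv[1]; N=4
C=[cams.capture("top") for _ in range(N)]; c=C[0]
z=np.stack([q["range_z"] for q in C]); c["range_z"]=np.where((z>0).all(0),z.mean(0),0).astype(np.float32); np.savez(nm+".npz",**c)
p,P=axle(c,.06,.10,.44,.592); p=p[(p[:,1]>4)&(p[:,1]<8)]
x,y=p[:,2],p[:,6]; k=np.polyfit(x,y,1); print("rows",len(p),"x",x.min(),x.max(),"yaw",np.degrees(np.arctan(k[0])),"y@.5933",np.polyval(k,.5933),"y@tcp",np.polyval(k,s["tcp_pos"][0]),"res",(y-np.polyval(k,x)).std())
kz=np.polyfit(x,p[:,4],1); print("pitch up deg",np.degrees(kz[0]),"z@.5933",np.polyval(kz,.5933))
W=cloud(c); M=(W[...,0]>.40)&(W[...,0]<.68)&(W[...,1]>.10)&(W[...,1]<.30)&(abs(W[...,2])<.006); Q=W[M]
print("table z fit",np.linalg.lstsq(np.c_[Q[:,0]-.5,Q[:,1]-.2,np.ones(len(Q))],Q[:,2],rcond=None)[0])
im=c["image"][90:260,210:330,::-1]; cv2.imwrite(f"pics/{nm}.png",cv2.resize(im,None,fx=3.5,fy=3.5,interpolation=cv2.INTER_CUBIC))
E
python3 look.py top3
```

```text
[0.4217 0.2171 0.0817] [ 1.8000e+02  2.0000e-02 -1.6793e+02] [ 0.6  0.  -2.6] [-0.02   0.15   0.033]
rows 34 x 0.47249831435595974 0.5692225569277403 yaw 10.524672049764488 y@.5933 0.24974702894307088 y@tcp 0.21786901375977646 res 0.0006018279789968132
pitch up deg 1.2835198517553965 z@.5933 0.08845327869334163
table z fit [-0.00055807  0.00161707  0.00063732]
```

Run:
```python
from h import *
im=load("top3")["image"][125:195,220:270,::-1]
cv2.imwrite("pics/c4.png",cv2.resize(im,None,fx=8,fy=8,interpolation=cv2.INTER_NEAREST))
```

```text
(no output)
```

View pics/c4.png

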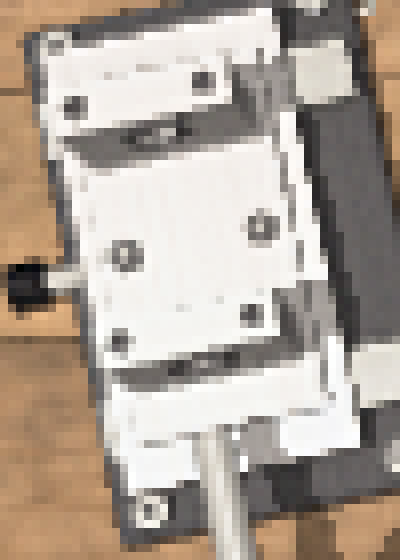

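```bash
cat > ears.py <<'E'
from ax import *
def cast(c,u,v,z):
    d=np.array([(u-c["cx"])/c["fx"],(v-c["cy"])/c["fy"],1])@c["R"]; o=-c["R"].T@c["t"]; return o+d*(z-o[2])/d[2]
def proj(c,X):
    q=c["R"]@X+c["t"]; return np.array([c["fx"]*q[0]/q[2]+c["cx"],c["fy"]*q[1]/q[2]+c["cy"]])
def screw(c,u,v):
    g=cv2.cvtColor(c["image"],cv2.COLOR_RGB2GRAY).astype(float); u,v=round(u),round(v)
    w=np.clip(200-g[v-2:v+3,u-2:u+3],0,None); V,U=np.mgrid[v-2:v+3,u-2:u+3]; return (w*U).sum()/w.sum(),(w*V).sum()/w.sum()
def ears(c,pr=False):
    out=[]
    for pts in (((119,341),(252,315)),((75,106),(205,82))):
        s=[cast(c,*screw(c,220+(a-4)/8,125+(b-4)/8),.103) for a,b in pts]
        if pr: print("screws",s[0].round(4),s[1].round(4),"dist",np.linalg.norm(s[0]-s[1]).round(4),"yaw",np.degrees(np.arctan2(s[1][0]-s[0][0],s[0][1]-s[1][1])).round(2))
        out.append((s[0]+s[1])/2)
    return out
def axis(c,zax,zl=.06,zh=.10,x0=.44,x1=.592):
    W=cloud(c); M=(W[...,0]>x0)&(W[...,0]<x1)&(W[...,1]>.17)&(W[...,1]<.30)&(W[...,2]>zl)&(W[...,2]<zh)
    k=cv2.connectedComponentsWithStats(M.astype(np.uint8)); m=k[1]==1+np.argmax(k[2][1:,4])
    g=cv2.cvtColor(c["image"],cv2.COLOR_RGB2GRAY).astype(float)
    X=[cast(c,np.where(m[v])[0].mean(),v,zax) for v in range(400) if 5<=m[v].sum()<=7]
    X=np.array(X); return np.polyfit(X[:,0],X[:,1],1),X
E
python3 - <<'E'
from ears import *
for nm,z,zr in (("top2",.1747,(.14,.21)),("top3",.0779,(.06,.1))):
    c=load(nm); e=ears(c,True); print(nm,"ears",e[0].round(4),e[1].round(4))
    d=e[1]-e[0]; print("yaw ears",np.degrees(np.arctan2(d[1],d[0])),"sep",np.linalg.norm(d))
    k,X=axis(c,z,*zr); print("axle yaw",np.degrees(np.arctan(k[0])),"x",X[:,0].min(),X[:,0].max(),"dy at near face/ear/far ear (axle-ear):",[np.polyval(k,q[0])-q[1] for q in e],"y@.4217",np.polyval(k,.4217),"std",(X[:,1]-np.polyval(k,X[:,0])).std())
E
```

```text
screws [0.5992 0.2721 0.103 ] [0.6069 0.2284 0.103 ] dist 0.0444 yaw 9.99
screws [0.6778 0.2859 0.103 ] [0.6852 0.2434 0.103 ] dist 0.0431 yaw 9.96
top2 ears [0.603  0.2502 0.103 ] [0.6815 0.2646 0.103 ]
yaw ears 10.396704231571556 sep 0.07982230607571489
axle yaw 8.60429695838678 x 0.47169953495292083 0.570249674533695 dy at near face/ear/far ear (axle-ear): [np.float64(-0.0045251506363946925), np.float64(-0.007050277044610975)] y@.4217 0.21826046147592448 std 0.0006588934880702899
screws [0.5991 0.2721 0.103 ] [0.6068 0.2284 0.103 ] dist 0.0444 yaw 9.99
screws [0.6778 0.2859 0.103 ] [0.6852 0.2434 0.103 ] dist 0.0431 yaw 9.88
top3 ears [0.603  0.2502 0.103 ] [0.6815 0.2646 0.103 ]
yaw ears 10.39185885311777 sep 0.07985037458830485
axle yaw 10.742720035552066 x 0.47280270326793167 0.5702524372821116 dy at near face/ear/far ear (axle-ear): [np.float64(0.002970338363749603), np.float64(0.0034680362864785708)] y@.4217 0.2188070469583135 std 0.00045097030209914775
```

Run:
```python
from h import *
c=load("top0");W=cloud(c)
M=(W[...,0]>.53)&(W[...,0]<.632)&(W[...,1]>-.385)&(W[...,1]<-.335)&(W[...,2]>.05)&(W[...,2]<.08)
r=[]
for v in range(400):
    u=np.where(M[v])[0]
    if 4<=len(u)<=8: r.append(np.median(W[v,u],0))
r=np.array(r);k=np.polyfit(r[:,0],r[:,2],1);print(len(r),"cradle pitch deg",np.degrees(k[0]),np.polyval(k,[.54,.63]))
c=load("top3");W=cloud(c)
r=[]
M=(W[...,0]>.46)&(W[...,0]<.585)&(W[...,1]>.2)&(W[...,1]<.28)&(W[...,2]>.06)&(W[...,2]<.1)
for v in range(400):
    u=np.where(M[v])[0]
    if 5<=len(u)<=7: r.append(np.median(W[v,u],0))
r=np.array(r);k=np.polyfit(r[:,0],r[:,2],1);print(len(r),"now",np.degrees(k[0]),np.polyval(k,[.47,.56])); print(r[:,2].round(4))
```

```text
32 cradle pitch deg -0.2730566341439156 [0.0602732  0.05984429]
34 now 1.2516692923001183 [0.08573251 0.08769863]
[0.0864 0.0886 0.0882 0.0883 0.087  0.0888 0.0879 0.0864 0.0879 0.0868
 0.0867 0.0866 0.0878 0.0869 0.0865 0.086  0.087  0.0869 0.0873 0.0877
 0.0856 0.0859 0.0874 0.0866 0.0865 0.0862 0.0872 0.0858 0.0864 0.0859
 0.0861 0.0858 0.0857 0.0851]
```

>>> {"fn": "apply_moves", "kwargs": {
  "targets": [
    {"dp":[0,-0.001,0.01],"yaw":0},
    {"dp":[0,-0.002,0.022],"yaw":-0.2},
    {"dp":[0,-0.002,0.034],"yaw":-0.35},
    {"dp":[0,-0.002,0.04],"yaw":-0.35},
    {"dp":[0.01,0,0.042],"yaw":-0.35},
    {"dp":[0.022,0.002,0.042],"yaw":-0.35},
    {"dp":[0.034,0.004,0.042],"yaw":-0.35},
    {"dp":[0.044,0.006,0.042],"yaw":-0.35},
    {"dp":[0.049,0.007,0.04],"yaw":-0.35},
    {"dp":[0.049,0.007,0.037],"yaw":-0.35},
    {"dp":[0.049,0.007,0.036],"yaw":-0.35},
    {"dp":[0.049,0.007,0.036],"yaw":-0.35},
    {"dp":[0.049,0.007,0.036],"yaw":-0.35}
  ]
}}

```text
time_s: 9.58
tcp_pos: [0.47, 0.2237, 0.1172]
eef_rot: [-180.0, -0.1, -168.3]
contact_force: [-0.4, -0.1, -2.8]
gripper_width: 0.0239
gripper_force: 44.4
```

```bash
python3 -c "
from plant import get_state
s=get_state();print(s['tcp_pos'].round(4),s['contact_force'].round(2),s['moment'].round(3))"
```

```text
[0.47   0.2237 0.1172] [-0.4  -0.11 -2.79] [-0.006  0.094  0.026]
```

>>> {"fn": "apply_moves", "kwargs": {
  "targets": [
    {"dp":[0,0,-0.001],"yaw":0},
    {"dp":[0,0,-0.002],"yaw":0},
    {"dp":[0,0,-0.002],"yaw":0},
    {"dp":[0,0,-0.002],"yaw":0}
  ]
}}

```text
time_s: 9.92
tcp_pos: [0.4704, 0.2241, 0.1157]
eef_rot: [180.0, 0.0, -168.3]
contact_force: [-0.7, 0.9, -2.5]
gripper_width: 0.0236
gripper_force: 44.4
```

```bash
cat > st.py <<'E'
from plant import get_state
s=get_state();print(s['time_s'],s['tcp_pos'].round(4),s['eef_rot'].round(2),s['contact_force'].round(2),s['moment'].round(3))
E
python3 st.py
```

```text
9.9167 [0.4704 0.2241 0.1157] [ 1.7999e+02  1.0000e-02 -1.6827e+02] [-0.72  0.86 -2.52] [-0.028  0.123  0.006]
```

>>> {"fn": "apply_moves", "kwargs": {
  "targets": [
    {"dp":[0,0,-0.001],"yaw":0},
    {"dp":[0,0,-0.0015],"yaw":0},
    {"dp":[0,0,-0.0015],"yaw":0},
    {"dp":[0,0,-0.0015],"yaw":0}
  ]
}}

```text
time_s: 10.25
tcp_pos: [0.4705, 0.2241, 0.114]
eef_rot: [-180.0, -0.0, -168.3]
contact_force: [0.8, 0.1, -3.0]
gripper_width: 0.0241
gripper_force: 44.4
```

```bash
python3 st.py
```

```text
10.25 [0.4705 0.2241 0.114 ] [-180.     -0.   -168.28] [ 0.8   0.13 -3.  ] [-0.044  0.156 -0.012]
```

>>> {"fn": "apply_moves", "kwargs": {
  "targets": [
    {"dp":[0,0,-0.0005],"yaw":0},
    {"dp":[0,0,-0.001],"yaw":0},
    {"dp":[0,0,-0.001],"yaw":0},
    {"dp":[0,0,-0.001],"yaw":0}
  ]
}}

```text
time_s: 10.58
tcp_pos: [0.4705, 0.224, 0.113]
eef_rot: [-180.0, -0.0, -168.3]
contact_force: [-0.1, -0.8, -3.0]
gripper_width: 0.0239
gripper_force: 44.4
```

```bash
python3 st.py
```

```text
10.5833 [0.4705 0.224  0.113 ] [-1.8000e+02 -1.0000e-02 -1.6828e+02] [-0.11 -0.81 -3.04] [-0.025  0.084 -0.046]
```

>>> {"fn": "apply_moves", "kwargs": {
  "targets": [
    {"dp":[0,0,-0.0005],"yaw":0},
    {"dp":[0,0,-0.001],"yaw":0},
    {"dp":[0,0,-0.001],"yaw":0},
    {"dp":[0,0,-0.001],"yaw":0}
  ]
}}

```text
time_s: 10.92
tcp_pos: [0.4705, 0.224, 0.112]
eef_rot: [-180.0, -0.0, -168.3]
contact_force: [-0.0, 0.3, -3.7]
gripper_width: 0.0235
gripper_force: 44.4
```

```bash
python3 st.py
```

```text
10.9167 [0.4705 0.224  0.112 ] [-180.     -0.   -168.28] [-0.02  0.31 -3.69] [-0.013  0.151 -0.   ]
```

>>> {"fn": "apply_moves", "kwargs": {
  "targets": [
    {"dp":[0,0,-0.0005],"yaw":0},
    {"dp":[0,0,-0.001],"yaw":0},
    {"dp":[0,0,-0.001],"yaw":0},
    {"dp":[0,0,-0.001],"yaw":0}
  ]
}}

```text
time_s: 11.25
tcp_pos: [0.4705, 0.224, 0.111]
eef_rot: [-180.0, -0.0, -168.3]
contact_force: [-0.0, 0.6, -2.8]
gripper_width: 0.0239
gripper_force: 44.4
```

```bash
python3 st.py
```

```text
11.25 [0.4705 0.224  0.111 ] [-1.8000e+02 -1.0000e-02 -1.6828e+02] [-0.02  0.59 -2.81] [ 0.004  0.144 -0.016]
```

>>> {"fn": "apply_moves", "kwargs": {
  "targets": [
    {"dp":[0,0,-0.0005],"yaw":0},
    {"dp":[0,0,-0.001],"yaw":0},
    {"dp":[0,0,-0.001],"yaw":0},
    {"dp":[0,0,-0.001],"yaw":0}
  ]
}}

```text
time_s: 11.58
tcp_pos: [0.4705, 0.224, 0.11]
eef_rot: [-180.0, -0.0, -168.3]
contact_force: [0.7, 0.5, -2.6]
gripper_width: 0.0241
gripper_force: 44.4
```

```bash
python3 st.py
```

```text
11.5833 [0.4705 0.224  0.11  ] [-180.     -0.   -168.28] [ 0.75  0.45 -2.62] [-0.029  0.186 -0.002]
```

Run:
```python
from ears import *
from plant import cams
C=[cams.capture("top") for _ in range(4)]; c=C[0]; c["range_z"]=np.mean([q["range_z"] for q in C],0); np.savez("top4.npz",**c)
W=cloud(c)
M=(W[...,0]>.5)&(W[...,0]<.65)&(W[...,1]>.2)&(W[...,1]<.28)&(W[...,2]>.106)&(W[...,2]<.14)
for v in range(400):
    u=np.where(M[v])[0]
    if len(u)>2: print(v,len(u),np.median(W[v,u],0).round(4),end=";")
M=(W[...,0]>.58)&(W[...,0]<.62)&(W[...,1]>.2)&(W[...,1]<.3)&(W[...,2]>.092)&(W[...,2]<.112)
print("\near top",np.percentile(W[M][:,2],[25,50,75,90]))
im=c["image"][125:200,215:275,::-1]
cv2.imwrite("pics/c5.png",cv2.resize(im,None,fx=8,fy=8,interpolation=cv2.INTER_NEAREST))
```

```text
159 4 [0.6181 0.2506 0.1157];160 5 [0.6155 0.2494 0.1152];161 6 [0.613  0.2506 0.1145];162 5 [0.6102 0.2492 0.1154];163 5 [0.6076 0.2494 0.1156];164 6 [0.605  0.248  0.1153];165 6 [0.6024 0.2482 0.1155];166 6 [0.5997 0.2482 0.1156];167 5 [0.5971 0.2468 0.1157];168 5 [0.5943 0.247  0.1156];169 6 [0.5918 0.2458 0.1154];170 6 [0.5891 0.2458 0.115 ];171 6 [0.5865 0.2459 0.1148];172 5 [0.5838 0.2445 0.1158];173 5 [0.5813 0.2447 0.1148];174 6 [0.5788 0.2435 0.1143];175 6 [0.576  0.2435 0.115 ];176 6 [0.5733 0.2434 0.1144];177 5 [0.5706 0.2421 0.115 ];178 5 [0.5681 0.2423 0.1151];179 6 [0.5654 0.2409 0.1152];180 6 [0.5629 0.2409 0.1145];181 6 [0.5603 0.2409 0.1141];182 5 [0.5575 0.2399 0.1151];183 5 [0.5549 0.24   0.1145];184 6 [0.5523 0.2386 0.1137];185 6 [0.5497 0.2385 0.1144];186 6 [0.5471 0.2388 0.1143];187 5 [0.5445 0.2375 0.115 ];188 5 [0.5419 0.2375 0.1138];189 6 [0.5393 0.2363 0.1134];190 6 [0.5366 0.2364 0.1136];191 6 [0.534  0.2363 0.1141];192 5 [0.5314 0.2352 0.1144];193 5 [0.5288 0.2352 0.1136];
ear top [0.10000825 0.10085898 0.10207772 0.10457842]
```

View pics/c5.png

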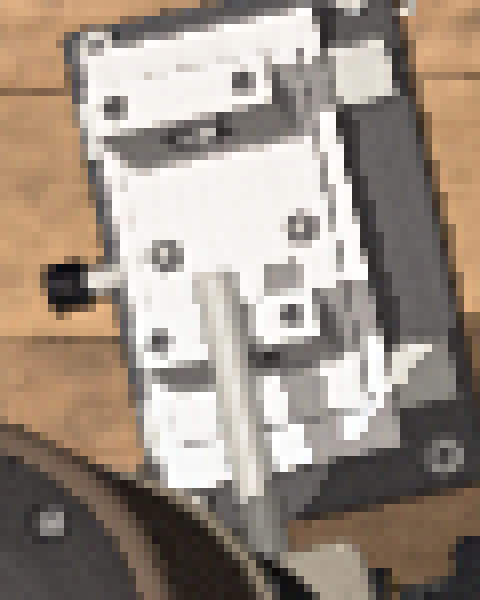

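>>> {"fn": "apply_moves", "kwargs": {
  "targets": [
    {"dp":[0,0,-0.0003],"yaw":0},
    {"dp":[0,0,-0.0006],"yaw":0},
    {"dp":[0,0,-0.0006],"yaw":0},
    {"dp":[0,0,-0.0006],"yaw":0}
  ]
}}

```text
time_s: 12.12
tcp_pos: [0.4705, 0.224, 0.1094]
eef_rot: [-180.0, -0.0, -168.3]
contact_force: [-0.5, -0.6, -2.6]
gripper_width: 0.0237
gripper_force: 44.4
```

```bash
python3 st.py
```

```text
12.1167 [0.4705 0.224  0.1094] [-180.     -0.   -168.28] [-0.46 -0.6  -2.61] [-0.041  0.164  0.033]
```

>>> {"fn": "apply_moves", "kwargs": {
  "targets": [
    {"dp":[0,0,-0.0003],"yaw":0},
    {"dp":[0,0,-0.0006],"yaw":0},
    {"dp":[0,0,-0.0006],"yaw":0},
    {"dp":[0,0,-0.0006],"yaw":0}
  ]
}}

```text
time_s: 12.45
tcp_pos: [0.4705, 0.224, 0.1089]
eef_rot: [180.0, -0.0, -168.3]
contact_force: [0.3, 0.8, -2.9]
gripper_width: 0.0241
gripper_force: 44.4
```

```bash
python3 st.py
```

```text
12.45 [0.4705 0.224  0.1089] [ 180.     -0.   -168.28] [ 0.28  0.77 -2.92] [0.014 0.129 0.035]
```

>>> {"fn": "apply_moves", "kwargs": {
  "targets": [
    {"dp":[0,0,-0.0005],"yaw":0},
    {"dp":[0,0,-0.001],"yaw":0},
    {"dp":[0,0,-0.001],"yaw":0},
    {"dp":[0,0,-0.001],"yaw":0}
  ]
}}

```text
time_s: 12.78
tcp_pos: [0.4705, 0.2241, 0.1079]
eef_rot: [180.0, 0.0, -168.3]
contact_force: [0.2, -0.4, -2.4]
gripper_width: 0.0237
gripper_force: 44.4
```

```bash
python3 st.py
```

```text
12.7833 [0.4705 0.2241 0.1079] [ 1.8000e+02  1.0000e-02 -1.6828e+02] [ 0.24 -0.39 -2.38] [-0.06   0.148 -0.031]
```

>>> {"fn": "apply_moves", "kwargs": {
  "targets": [
    {"dp":[0,0,-0.0004],"yaw":0},
    {"dp":[0,0,-0.0008],"yaw":0},
    {"dp":[0,0,-0.0008],"yaw":0},
    {"dp":[0,0,-0.0008],"yaw":0}
  ]
}}

```text
time_s: 13.12
tcp_pos: [0.4705, 0.2241, 0.1071]
eef_rot: [180.0, 0.0, -168.3]
contact_force: [-0.9, -0.4, -1.8]
gripper_width: 0.0234
gripper_force: 44.4
```

```bash
python3 st.py
```

```text
13.1167 [0.4705 0.2241 0.1071] [ 1.8000e+02  1.0000e-02 -1.6828e+02] [-0.86 -0.38 -1.75] [-0.042  0.155  0.019]
```

>>> {"fn": "apply_moves", "kwargs": {
  "targets": [
    {"dp":[0,0,-0.0005],"yaw":0},
    {"dp":[0,0,-0.001],"yaw":0},
    {"dp":[0,0,-0.001],"yaw":0},
    {"dp":[0,0,-0.001],"yaw":0}
  ]
}}

```text
time_s: 13.45
tcp_pos: [0.4705, 0.2241, 0.1062]
eef_rot: [180.0, 0.0, -168.3]
contact_force: [-0.8, -0.8, -0.1]
gripper_width: 0.0237
gripper_force: 44.4
```

```bash
python3 st.py
cat > z.py <<'E'
from ears import *
from plant import cams
C=[cams.capture("top") for _ in range(4)]; c=C[0]; c["range_z"]=np.mean([q["range_z"] for q in C],0)
W=cloud(c); r=[]
M=(W[...,0]>.5)&(W[...,0]<.65)&(W[...,1]>.2)&(W[...,1]<.28)&(W[...,2]>.1045)&(W[...,2]<.14)
for v in range(160,196):
    u=np.where(M[v])[0]
    if 4<len(u)<8: r.append(np.median(W[v,u],0))
r=np.array(r); k=np.polyfit(r[:,0],r[:,2],1); print(len(r),"pitch",np.degrees(k[0]),"crest @.603,.53",np.polyval(k,[.603,.53]))
E
python3 z.py
```

```text
13.45 [0.4705 0.2241 0.1062] [ 1.8000e+02  1.0000e-02 -1.6828e+02] [-0.8  -0.78 -0.06] [-0.077  0.241  0.061]
32 pitch 2.0503798435319687 crest @.603,.53 [0.11349225 0.11087988]
```

>>> {"fn": "apply_moves", "kwargs": {
  "targets": [
    {"dp":[0,0,0.001],"yaw":0},
    {"dp":[0,0,0.003],"yaw":0},
    {"dp":[0,0,0.005],"yaw":0},
    {"dp":[0,0,0.006],"yaw":0},
    {"dp":[0,0,0.006],"yaw":0},
    {"dp":[0,0,0.006],"yaw":0}
  ]
}}

```text
time_s: 14.15
tcp_pos: [0.4704, 0.224, 0.112]
eef_rot: [180.0, -0.0, -168.3]
contact_force: [0.9, 0.1, -3.1]
gripper_width: 0.0237
gripper_force: 44.4
```

```bash
python3 st.py; python3 z.py
```

```text
14.15 [0.4704 0.224  0.112 ] [ 1.8000e+02 -1.0000e-02 -1.6829e+02] [ 0.87  0.13 -3.13] [-0.007  0.121  0.003]
32 pitch 1.153537756647559 crest @.603,.53 [0.11716003 0.11569031]
```

```bash
cat > lat.py <<'E'
from ears import *
from plant import cams,get_state
import sys
za=float(sys.argv[1]); zl,zh,x0,x1=map(float,sys.argv[2:6])
s=get_state(); K=[]
for _ in range(4):
    c=cams.capture("top"); W=cloud(c)
    M=(W[...,0]>x0)&(W[...,0]<x1)&(W[...,1]>.17)&(W[...,1]<.30)&(W[...,2]>zl)&(W[...,2]<zh)
    k=cv2.connectedComponentsWithStats(M.astype(np.uint8)); m=k[1]==1+np.argmax(k[2][1:,4])
    for v in range(400):
        u=np.where(m[v])[0]
        if 5<=len(u)<=7: K.append(cast(c,u.mean(),v,za))
K=np.array(K); k=np.polyfit(K[:,0],K[:,1],1)
e=[np.array([.603,.2502]),np.array([.6815,.2646])]
print(len(K),"x",K[:,0].min().round(4),K[:,0].max().round(4),"axle yaw",np.degrees(np.arctan(k[0])).round(2),"(ears 10.39) dy near,far mm",[round(1000*(np.polyval(k,q[0])-q[1]),2) for q in e])
E
python3 lat.py .1125 .107 .14 .5 .63
```

```text
135 x 0.5289 0.6161 axle yaw 10.38 (ears 10.39) dy near,far mm [np.float64(-1.07), np.float64(-1.09)]
```

>>> {"fn": "apply_moves", "kwargs": {
  "targets": [
    {"dp":[-0.008,-0.001,0],"yaw":0},
    {"dp":[-0.02,-0.003,0],"yaw":0},
    {"dp":[-0.033,-0.005,0],"yaw":0},
    {"dp":[-0.045,-0.007,0],"yaw":0},
    {"dp":[-0.052,-0.0085,0],"yaw":0},
    {"dp":[-0.054,-0.009,-0.004],"yaw":0},
    {"dp":[-0.054,-0.009,-0.012],"yaw":0},
    {"dp":[-0.054,-0.009,-0.021],"yaw":0},
    {"dp":[-0.054,-0.009,-0.03],"yaw":0},
    {"dp":[-0.054,-0.009,-0.035],"yaw":0},
    {"dp":[-0.054,-0.009,-0.036],"yaw":0},
    {"dp":[-0.054,-0.009,-0.036],"yaw":0},
    {"dp":[-0.054,-0.009,-0.036],"yaw":0}
  ]
}}

```text
time_s: 15.63
tcp_pos: [0.4167, 0.2151, 0.0759]
eef_rot: [-180.0, -0.0, -168.3]
contact_force: [-0.1, 0.1, -2.3]
gripper_width: 0.0239
gripper_force: 44.4
```

```bash
python3 st.py; python3 lat.py .0775 .06 .10 .44 .588; sed -i 's/(W\[...,2\]>.1045)&(W\[...,2\]<.14)/(W[...,2]>.06)\&(W[...,2]<.1)/;s/W\[...,0\]>.5)&(W\[...,0\]<.65/W[...,0]>.475)\&(W[...,0]<.565/;s/range(160,196)/range(100,300)/;s/@.603,.53/@.565,.48/;s/\[.603,.53\]/[.565,.48]/' z.py; python3 z.py
```

```text
15.6333 [0.4167 0.2151 0.0759] [-1.7997e+02 -2.0000e-02 -1.6828e+02] [-0.13  0.06 -2.3 ] [-0.043  0.134  0.002]
146 x 0.4647 0.562 axle yaw 10.32 (ears 10.39) dy near,far mm [np.float64(-0.22), np.float64(-0.32)]
32 pitch 1.0937066022633763 crest @.565,.48 [0.08212797 0.08050542]
```

>>> {"fn": "apply_moves", "kwargs": {
  "targets": [
    {"dp":[0.006,0.0013,0],"yaw":0},
    {"dp":[0.014,0.0028,0],"yaw":0},
    {"dp":[0.02,0.0039,0.0003],"yaw":0},
    {"dp":[0.0236,0.0045,0.0003],"yaw":0},
    {"dp":[0.0236,0.0045,0.0003],"yaw":0},
    {"dp":[0.0236,0.0045,0.0003],"yaw":0}
  ]
}}

```text
time_s: 16.53
tcp_pos: [0.4403, 0.2193, 0.0761]
eef_rot: [-180.0, -0.0, -168.3]
contact_force: [-0.4, -0.2, -3.4]
gripper_width: 0.024
gripper_force: 44.4
```

```bash
python3 st.py
```

```text
16.5333 [0.4403 0.2193 0.0761] [-1.7998e+02 -3.0000e-02 -1.6833e+02] [-0.42 -0.15 -3.43] [-0.056  0.231 -0.012]
```

>>> {"fn": "apply_moves", "kwargs": {
  "targets": [
    {"dp":[0.001,0.0002,0],"yaw":0},
    {"dp":[0.002,0.0004,0],"yaw":0},
    {"dp":[0.003,0.0005,0],"yaw":0},
    {"dp":[0.004,0.0007,0.0001],"yaw":0},
    {"dp":[0.005,0.0009,0.0001],"yaw":0},
    {"dp":[0.006,0.0011,0.0001],"yaw":0},
    {"dp":[0.006,0.0011,0.0001],"yaw":0}
  ]
}}

```text
time_s: 17.12
tcp_pos: [0.4463, 0.2208, 0.0765]
eef_rot: [180.0, 0.0, -168.3]
contact_force: [0.1, -1.0, -3.2]
gripper_width: 0.0239
gripper_force: 44.4
```

```bash
python3 st.py
```

```text
17.1167 [0.4463 0.2208 0.0765] [ 1.8000e+02  1.0000e-02 -1.6828e+02] [ 0.14 -0.98 -3.21] [-0.027  0.095  0.085]
```

>>> {"fn": "apply_moves", "kwargs": {
  "targets": [
    {"dp":[0.0007,0.0001,0],"yaw":0},
    {"dp":[0.0014,0.0003,0],"yaw":0},
    {"dp":[0.002,0.0004,0],"yaw":0},
    {"dp":[0.003,0.0005,0.0001],"yaw":0},
    {"dp":[0.003,0.0005,0.0001],"yaw":0}
  ]
}}

```text
time_s: 17.53
tcp_pos: [0.4492, 0.2212, 0.0766]
eef_rot: [-180.0, 0.0, -168.3]
contact_force: [-0.2, 0.2, -2.7]
gripper_width: 0.0237
gripper_force: 44.4
```

```bash
python3 st.py
```

```text
17.5333 [0.4492 0.2212 0.0766] [-180.      0.   -168.28] [-0.23  0.16 -2.68] [-0.067  0.218 -0.042]
```

>>> {"fn": "apply_moves", "kwargs": {
  "targets": [
    {"dp":[0.0007,0.0001,0],"yaw":0},
    {"dp":[0.0014,0.0003,0],"yaw":0},
    {"dp":[0.002,0.0004,0],"yaw":0},
    {"dp":[0.003,0.0005,0.0001],"yaw":0},
    {"dp":[0.003,0.0005,0.0001],"yaw":0}
  ]
}}

```text
time_s: 17.95
tcp_pos: [0.4524, 0.2218, 0.0768]
eef_rot: [180.0, 0.0, -168.3]
contact_force: [-0.9, -0.2, -1.5]
gripper_width: 0.0239
gripper_force: 44.4
```

```bash
python3 st.py
```

```text
17.95 [0.4524 0.2218 0.0768] [ 1.7999e+02  2.0000e-02 -1.6827e+02] [-0.92 -0.16 -1.52] [-0.015 -0.019  0.018]
```

>>> {"fn": "apply_moves", "kwargs": {
  "targets": [
    {"dp":[0.0007,0.0001,0],"yaw":0},
    {"dp":[0.0014,0.0003,0],"yaw":0},
    {"dp":[0.002,0.0004,0],"yaw":0},
    {"dp":[0.003,0.0005,0.0001],"yaw":0},
    {"dp":[0.003,0.0005,0.0001],"yaw":0}
  ]
}}

```text
time_s: 18.37
tcp_pos: [0.4553, 0.2222, 0.0768]
eef_rot: [180.0, 0.0, -168.3]
contact_force: [-0.2, -0.1, -2.0]
gripper_width: 0.0239
gripper_force: 44.4
```

```bash
python3 st.py; python3 lat.py .078 .06 .10 .44 .587; python3 z.py
```

```text
18.3667 [0.4553 0.2222 0.0768] [ 1.8000e+02  1.0000e-02 -1.6828e+02] [-0.21 -0.05 -2.01] [-0.063  0.039  0.017]
113 x 0.5105 0.5865 axle yaw 10.35 (ears 10.39) dy near,far mm [np.float64(-0.09), np.float64(-0.16)]
21 pitch 1.1871740762169747 crest @.565,.48 [0.08218283 0.08042162]
```

>>> {"fn": "apply_moves", "kwargs": {
  "targets": [
    {"dp":[0,0,0.0005],"yaw":0},
    {"dp":[0,0,0.001],"yaw":0},
    {"dp":[0.001,0.0002,0.001],"yaw":0},
    {"dp":[0.002,0.0004,0.001],"yaw":0},
    {"dp":[0.003,0.0005,0.001],"yaw":0},
    {"dp":[0.003,0.0005,0.001],"yaw":0},
    {"dp":[0.003,0.0005,0.001],"yaw":0}
  ]
}}

```text
time_s: 19.35
tcp_pos: [0.4582, 0.2227, 0.0777]
eef_rot: [-180.0, -0.0, -168.3]
contact_force: [-0.1, 0.1, -4.2]
gripper_width: 0.024
gripper_force: 44.4
```

```bash
python3 st.py
```

```text
19.35 [0.4582 0.2227 0.0777] [-180.     -0.   -168.29] [-0.14  0.12 -4.22] [-0.019 -0.03  -0.014]
```

>>> {"fn": "apply_moves", "kwargs": {
  "targets": [
    {"dp":[0.001,0.0002,0],"yaw":0},
    {"dp":[0.002,0.0004,0],"yaw":0},
    {"dp":[0.003,0.0005,0.0001],"yaw":0},
    {"dp":[0.004,0.0007,0.0001],"yaw":0},
    {"dp":[0.004,0.0007,0.0001],"yaw":0}
  ]
}}

```text
time_s: 19.77
tcp_pos: [0.4623, 0.2235, 0.0779]
eef_rot: [180.0, 0.0, -168.3]
contact_force: [0.4, 0.4, -1.7]
gripper_width: 0.0239
gripper_force: 44.4
```

```bash
python3 st.py
```

```text
19.7667 [0.4623 0.2235 0.0779] [ 1.8000e+02  1.0000e-02 -1.6828e+02] [ 0.35  0.44 -1.7 ] [-0.067  0.013 -0.006]
```

>>> {"fn": "apply_moves", "kwargs": {
  "targets": [
    {"dp":[0,0,0.0004],"yaw":0},
    {"dp":[0,0,0.0008],"yaw":0},
    {"dp":[0,0,0.0008],"yaw":0},
    {"dp":[0,0,0.0008],"yaw":0}
  ]
}}

```text
time_s: 20.1
tcp_pos: [0.4621, 0.2233, 0.0787]
eef_rot: [180.0, -0.0, -168.3]
contact_force: [-0.9, -0.2, -2.2]
gripper_width: 0.0238
gripper_force: 44.4
```

```bash
python3 st.py
```

```text
20.1 [0.4621 0.2233 0.0787] [ 180.     -0.   -168.28] [-0.89 -0.23 -2.24] [-0.01   0.16   0.011]
```

>>> {"fn": "apply_moves", "kwargs": {
  "targets": [
    {"dp":[0.001,0.0002,0],"yaw":0},
    {"dp":[0.002,0.0004,0],"yaw":0},
    {"dp":[0.003,0.0005,0.0001],"yaw":0},
    {"dp":[0.004,0.0007,0.0001],"yaw":0},
    {"dp":[0.004,0.0007,0.0001],"yaw":0}
  ]
}}

```text
time_s: 20.52
tcp_pos: [0.4664, 0.2241, 0.0788]
eef_rot: [180.0, 0.0, -168.3]
contact_force: [0.5, -0.7, -3.0]
gripper_width: 0.0239
gripper_force: 44.4
```

```bash
python3 st.py
```

```text
20.5167 [0.4664 0.2241 0.0788] [ 1.8000e+02  1.0000e-02 -1.6828e+02] [ 0.51 -0.74 -3.02] [-0.048  0.199  0.024]
```

>>> {"fn": "apply_moves", "kwargs": {
  "targets": [
    {"dp":[0.0013,0.0002,0],"yaw":0},
    {"dp":[0.0026,0.0005,0],"yaw":0},
    {"dp":[0.004,0.0007,0.0001],"yaw":0},
    {"dp":[0.0053,0.001,0.0001],"yaw":0},
    {"dp":[0.0066,0.0012,0.0001],"yaw":0},
    {"dp":[0.008,0.0015,0.0002],"yaw":0},
    {"dp":[0.0093,0.0017,0.0002],"yaw":0},
    {"dp":[0.01,0.0018,0.0002],"yaw":0},
    {"dp":[0.01,0.0018,0.0002],"yaw":0}
  ]
}}

```text
time_s: 21.27
tcp_pos: [0.4763, 0.2259, 0.079]
eef_rot: [180.0, 0.0, -168.3]
contact_force: [1.2, 0.2, -2.7]
gripper_width: 0.0234
gripper_force: 44.4
```

```bash
python3 st.py
```

```text
21.2667 [0.4763 0.2259 0.079 ] [ 180.      0.   -168.29] [ 1.17  0.19 -2.71] [-0.035  0.176  0.035]
```

>>> {"fn": "apply_moves", "kwargs": {
  "targets": [
    {"dp":[0.0015,0.0003,0],"yaw":0},
    {"dp":[0.003,0.0005,0],"yaw":0},
    {"dp":[0.0045,0.0008,0.0001],"yaw":0},
    {"dp":[0.006,0.0011,0.0001],"yaw":0},
    {"dp":[0.0075,0.0014,0.0001],"yaw":0},
    {"dp":[0.009,0.0016,0.0002],"yaw":0},
    {"dp":[0.0105,0.0019,0.0002],"yaw":0},
    {"dp":[0.012,0.0022,0.0003],"yaw":0},
    {"dp":[0.0135,0.0024,0.0003],"yaw":0},
    {"dp":[0.015,0.0027,0.0003],"yaw":0},
    {"dp":[0.015,0.0027,0.0003],"yaw":0}
  ]
}}

```text
time_s: 22.18
tcp_pos: [0.4914, 0.2287, 0.0793]
eef_rot: [180.0, 0.0, -168.3]
contact_force: [0.2, 0.6, -3.5]
gripper_width: 0.0236
gripper_force: 44.4
```

```bash
python3 st.py
cat > mid.py <<'E'
# shank between the ears: lateral offset to ears line and height, from top view
from ears import *
from plant import cams
K=[];Z=[]
for i in range(4):
    c=cams.capture("top"); W=cloud(c)
    for a,b in ((.48,.588),(.614,.672)):
        M=(W[...,0]>a)&(W[...,0]<b)&(W[...,1]>.2)&(W[...,1]<.29)&(W[...,2]>.064)&(W[...,2]<.1)
        k=cv2.connectedComponentsWithStats(M.astype(np.uint8))
        if k[0]<2: continue
        m=k[1]==1+np.argmax(k[2][1:,4])
        for v in range(400):
            u=np.where(m[v])[0]
            if 5<=len(u)<=7: K.append(cast(c,u.mean(),v,.078)); Z.append(np.median(W[v,u],0))
K=np.array(K);Z=np.array(Z); k=np.polyfit(K[:,0],K[:,1],1); kz=np.polyfit(Z[:,0],Z[:,2],1)
print(len(K),"x",K[:,0].min().round(4),K[:,0].max().round(4),"yaw",np.degrees(np.arctan(k[0])).round(2),"dy mm",[round(1000*(np.polyval(k,a)-b),2) for a,b in ((.603,.2502),(.6815,.2646))],"pitch",np.degrees(kz[0]).round(2),"axis z est near,far",(np.polyval(kz,[.603,.6815])-.004).round(4))
E
python3 mid.py
```

```text
22.1833 [0.4914 0.2287 0.0793] [ 1.8000e+02  1.0000e-02 -1.6828e+02] [ 0.24  0.64 -3.48] [-0.018  0.124  0.077]
79 x 0.5593 0.6386 yaw 10.45 dy mm [np.float64(-0.07), np.float64(0.01)] pitch 1.3 axis z est near,far [0.0797 0.0814]
```

>>> {"fn": "apply_moves", "kwargs": {
  "targets": [
    {"dp":[0.0015,0.0003,0],"yaw":0},
    {"dp":[0.003,0.0005,0],"yaw":0},
    {"dp":[0.0045,0.0008,0.0001],"yaw":0},
    {"dp":[0.006,0.0011,0.0001],"yaw":0},
    {"dp":[0.0075,0.0014,0.0001],"yaw":0},
    {"dp":[0.009,0.0016,0.0002],"yaw":0},
    {"dp":[0.0105,0.0019,0.0002],"yaw":0},
    {"dp":[0.012,0.0022,0.0002],"yaw":0},
    {"dp":[0.0135,0.0024,0.0003],"yaw":0},
    {"dp":[0.015,0.0027,0.0003],"yaw":0},
    {"dp":[0.0165,0.003,0.0003],"yaw":0},
    {"dp":[0.018,0.0033,0.0004],"yaw":0},
    {"dp":[0.0195,0.0036,0.0004],"yaw":0},
    {"dp":[0.021,0.0038,0.0004],"yaw":0},
    {"dp":[0.0225,0.0041,0.0004],"yaw":0},
    {"dp":[0.024,0.0044,0.0005],"yaw":0},
    {"dp":[0.025,0.0046,0.0005],"yaw":0},
    {"dp":[0.025,0.0046,0.0005],"yaw":0}
  ]
}}

```text
time_s: 23.88
tcp_pos: [0.5163, 0.2332, 0.0797]
eef_rot: [-180.0, 0.0, -168.3]
contact_force: [-0.4, 0.7, -3.0]
gripper_width: 0.0238
gripper_force: 44.4
```

```bash
python3 st.py; python3 mid.py
```

```text
23.8833 [0.5163 0.2332 0.0797] [-180.      0.   -168.29] [-0.44  0.7  -2.96] [0.003 0.089 0.029]
77 x 0.4836 0.6749 yaw 10.16 dy mm [np.float64(0.45), np.float64(0.12)] pitch -0.52 axis z est near,far [0.0811 0.0803]
```

>>> {"fn": "apply_moves", "kwargs": {
  "targets": [
    {"dp":[0.001,0.0002,0],"yaw":0},
    {"dp":[0.002,0.0004,0],"yaw":0},
    {"dp":[0.003,0.0005,0],"yaw":0},
    {"dp":[0.004,0.0007,0],"yaw":0},
    {"dp":[0.005,0.0009,0],"yaw":0},
    {"dp":[0.006,0.0011,0],"yaw":0},
    {"dp":[0.006,0.0011,0],"yaw":0}
  ]
}}

```text
time_s: 24.67
tcp_pos: [0.5223, 0.2343, 0.0797]
eef_rot: [-180.0, 0.0, -168.3]
contact_force: [-0.6, 0.2, -2.4]
gripper_width: 0.024
gripper_force: 44.4
```

```bash
python3 st.py; sed -i 's/((.48,.588),(.614,.672))/((.616,.662),)/' mid.py; python3 mid.py
```

```text
24.6667 [0.5223 0.2343 0.0797] [-1.8000e+02  1.0000e-02 -1.6829e+02] [-0.61  0.23 -2.35] [-0.011  0.1    0.035]
64 x 0.6194 0.6607 yaw 10.39 dy mm [np.float64(0.02), np.float64(0.02)] pitch 0.97 axis z est near,far [0.0796 0.0809]
```

>>> {"fn": "apply_moves", "kwargs": {
  "targets": [
    {"dp":[0,0,-0.0004],"yaw":0},
    {"dp":[0,0,-0.0008],"yaw":0},
    {"dp":[0.0007,0.0001,-0.0008],"yaw":0},
    {"dp":[0.0014,0.0003,-0.0008],"yaw":0},
    {"dp":[0.002,0.0004,-0.0008],"yaw":0},
    {"dp":[0.002,0.0004,-0.0008],"yaw":0}
  ]
}}

```text
time_s: 25.37
tcp_pos: [0.5243, 0.2347, 0.079]
eef_rot: [180.0, 0.0, -168.3]
contact_force: [0.6, -0.1, -1.9]
gripper_width: 0.024
gripper_force: 44.4
```

```bash
python3 st.py
```

```text
25.3667 [0.5243 0.2347 0.079 ] [ 1.8000e+02  1.0000e-02 -1.6828e+02] [ 0.6  -0.07 -1.93] [-0.046  0.122  0.004]
```

>>> {"fn": "apply_moves", "kwargs": {
  "targets": [
    {"dp":[0.0006,0.0001,0],"yaw":0},
    {"dp":[0.0012,0.0002,0],"yaw":0},
    {"dp":[0.0018,0.0003,0],"yaw":0},
    {"dp":[0.002,0.0004,0],"yaw":0}
  ]
}}

```text
time_s: 25.7
tcp_pos: [0.5262, 0.2351, 0.079]
eef_rot: [-180.0, 0.0, -168.3]
contact_force: [-0.9, -0.3, -1.8]
gripper_width: 0.0239
gripper_force: 44.4
```

```bash
python3 st.py
```

```text
25.7 [0.5262 0.2351 0.079 ] [-180.      0.   -168.28] [-0.88 -0.27 -1.81] [-0.202  0.303  0.014]
```

>>> {"fn": "apply_moves", "kwargs": {
  "targets": [
    {"dp":[0.0006,0.0001,0],"yaw":0},
    {"dp":[0.0012,0.0002,0],"yaw":0},
    {"dp":[0.0018,0.0003,0],"yaw":0},
    {"dp":[0.002,0.0004,0],"yaw":0}
  ]
}}

```text
time_s: 26.03
tcp_pos: [0.5282, 0.2355, 0.079]
eef_rot: [180.0, 0.0, -168.3]
contact_force: [-1.1, -0.2, -1.9]
gripper_width: 0.0238
gripper_force: 44.4
```

```bash
python3 st.py
```

```text
26.0333 [0.5282 0.2355 0.079 ] [ 1.8000e+02  1.0000e-02 -1.6828e+02] [-1.14 -0.18 -1.94] [-0.165  0.322 -0.081]
```

>>> {"fn": "apply_moves", "kwargs": {
  "targets": [
    {"dp":[0.0006,0.0001,0],"yaw":0},
    {"dp":[0.0012,0.0002,0],"yaw":0},
    {"dp":[0.0018,0.0003,0],"yaw":0},
    {"dp":[0.002,0.0004,0],"yaw":0}
  ]
}}

```text
time_s: 26.37
tcp_pos: [0.5302, 0.2358, 0.079]
eef_rot: [-180.0, 0.0, -168.3]
contact_force: [-1.5, -0.8, -0.7]
gripper_width: 0.0237
gripper_force: 44.4
```

```bash
python3 st.py; python3 mid.py
```

```text
26.3667 [0.5302 0.2358 0.079 ] [-180.      0.   -168.28] [-1.53 -0.81 -0.73] [-0.203  0.382 -0.028]
64 x 0.6194 0.6607 yaw 10.32 dy mm [np.float64(0.27), np.float64(0.17)] pitch 0.66 axis z est near,far [0.0801 0.081 ]
```

>>> {"fn": "apply_moves", "kwargs": {
  "targets": [
    {"dp":[0.0007,0.0001,0],"yaw":0},
    {"dp":[0.0014,0.0003,0],"yaw":0},
    {"dp":[0.0021,0.0004,0],"yaw":0},
    {"dp":[0.003,0.0005,0],"yaw":0},
    {"dp":[0.003,0.0005,0],"yaw":0}
  ]
}}

```text
time_s: 26.98
tcp_pos: [0.5333, 0.2364, 0.079]
eef_rot: [180.0, 0.0, -168.3]
contact_force: [-0.6, -0.6, -0.8]
gripper_width: 0.0234
gripper_force: 44.4
```

```bash
python3 st.py
```

```text
26.9833 [0.5333 0.2364 0.079 ] [ 1.8000e+02  1.0000e-02 -1.6828e+02] [-0.56 -0.58 -0.79] [-0.122  0.267 -0.021]
```

>>> {"fn": "apply_moves", "kwargs": {
  "targets": [
    {"dp":[0.0007,0.0001,0],"yaw":0},
    {"dp":[0.0014,0.0003,0],"yaw":0},
    {"dp":[0.0021,0.0004,0],"yaw":0},
    {"dp":[0.003,0.0005,0],"yaw":0},
    {"dp":[0.003,0.0005,0],"yaw":0}
  ]
}}

```text
time_s: 27.4
tcp_pos: [0.5363, 0.2369, 0.079]
eef_rot: [180.0, 0.0, -168.3]
contact_force: [-1.3, 0.2, 1.0]
gripper_width: 0.0238
gripper_force: 44.4
```

```bash
python3 st.py
```

```text
27.4 [0.5363 0.2369 0.079 ] [ 1.8000e+02  1.0000e-02 -1.6828e+02] [-1.35  0.23  0.98] [-0.1    0.341 -0.06 ]
```

>>> {"fn": "apply_moves", "kwargs": {
  "targets": [
    {"dp":[0,0,0.0003],"yaw":0},
    {"dp":[0.001,0.0002,0.0006],"yaw":0},
    {"dp":[0.002,0.0004,0.0006],"yaw":0},
    {"dp":[0.003,0.0005,0.0006],"yaw":0},
    {"dp":[0.004,0.0007,0.0006],"yaw":0},
    {"dp":[0.005,0.0009,0.0006],"yaw":0},
    {"dp":[0.005,0.0009,0.0006],"yaw":0}
  ]
}}

```text
time_s: 27.98
tcp_pos: [0.5413, 0.2378, 0.0795]
eef_rot: [-180.0, 0.0, -168.3]
contact_force: [0.8, 0.6, -2.8]
gripper_width: 0.0239
gripper_force: 44.4
```

```bash
python3 st.py
```

```text
27.9833 [0.5413 0.2378 0.0795] [-1.8000e+02  1.0000e-02 -1.6829e+02] [ 0.75  0.55 -2.77] [-0.086  0.023  0.017]
```

>>> {"fn": "apply_moves", "kwargs": {
  "targets": [
    {"dp":[0.001,0.0002,0],"yaw":0},
    {"dp":[0.002,0.0004,0],"yaw":0},
    {"dp":[0.003,0.0005,0],"yaw":0},
    {"dp":[0.004,0.0007,0],"yaw":0},
    {"dp":[0.005,0.0009,0],"yaw":0},
    {"dp":[0.005,0.0009,0],"yaw":0}
  ]
}}

```text
time_s: 28.48
tcp_pos: [0.5463, 0.2387, 0.0796]
eef_rot: [180.0, 0.0, -168.3]
contact_force: [-0.2, -0.7, -0.7]
gripper_width: 0.0237
gripper_force: 44.4
```

```bash
python3 st.py
```

```text
28.4833 [0.5463 0.2387 0.0796] [ 1.8000e+02  1.0000e-02 -1.6828e+02] [-0.22 -0.67 -0.72] [-0.027  0.049 -0.054]
```

>>> {"fn": "apply_moves", "kwargs": {
  "targets": [
    {"dp":[0.001,0.0002,0.0001],"yaw":0},
    {"dp":[0.002,0.0004,0.0002],"yaw":0},
    {"dp":[0.003,0.0005,0.0003],"yaw":0},
    {"dp":[0.004,0.0007,0.0003],"yaw":0},
    {"dp":[0.005,0.0009,0.0003],"yaw":0},
    {"dp":[0.006,0.0011,0.0003],"yaw":0},
    {"dp":[0.007,0.0013,0.0003],"yaw":0},
    {"dp":[0.008,0.0015,0.0003],"yaw":0},
    {"dp":[0.008,0.0015,0.0003],"yaw":0}
  ]
}}

```text
time_s: 29.23
tcp_pos: [0.5543, 0.2402, 0.0799]
eef_rot: [180.0, 0.0, -168.3]
contact_force: [0.6, 0.4, -2.3]
gripper_width: 0.0239
gripper_force: 44.4
```

```bash
python3 st.py
```

```text
29.2333 [0.5543 0.2402 0.0799] [ 1.8000e+02  1.0000e-02 -1.6828e+02] [ 0.62  0.38 -2.31] [-0.044  0.066 -0.004]
```

>>> {"fn": "apply_moves", "kwargs": {
  "targets": [
    {"dp":[0.001,0.0002,0],"yaw":0},
    {"dp":[0.002,0.0004,0],"yaw":0},
    {"dp":[0.003,0.0005,0],"yaw":0},
    {"dp":[0.004,0.0007,0],"yaw":0},
    {"dp":[0.005,0.0009,0.0001],"yaw":0},
    {"dp":[0.006,0.0011,0.0001],"yaw":0},
    {"dp":[0.007,0.0013,0.0001],"yaw":0},
    {"dp":[0.008,0.0015,0.0002],"yaw":0},
    {"dp":[0.008,0.0015,0.0002],"yaw":0}
  ]
}}

```text
time_s: 29.98
tcp_pos: [0.5623, 0.2417, 0.0801]
eef_rot: [-180.0, 0.0, -168.3]
contact_force: [0.5, 1.4, -2.4]
gripper_width: 0.0238
gripper_force: 44.4
```

```bash
python3 st.py
python3 - <<'E'
from ears import *
from plant import cams
c=cams.capture("top"); im=c["image"][110:210,205:285,::-1]
cv2.imwrite("pics/c6.png",cv2.resize(im,None,fx=6,fy=6,interpolation=cv2.INTER_NEAREST)); np.savez("top6.npz",**c)
W=cloud(c); M=(W[...,0]>.689)&(W[...,0]<.74)&(W[...,1]>.24)&(W[...,1]<.30)&(W[...,2]>.06)&(W[...,2]<.1); P=W[M]; print(len(P),P[:,0].max() if len(P) else 0)
E
```

```text
29.9833 [0.5623 0.2417 0.0801] [-1.8000e+02  1.0000e-02 -1.6828e+02] [ 0.49  1.4  -2.42] [-0.064  0.092 -0.022]
38 0.7124234610583888
```

View pics/c6.png

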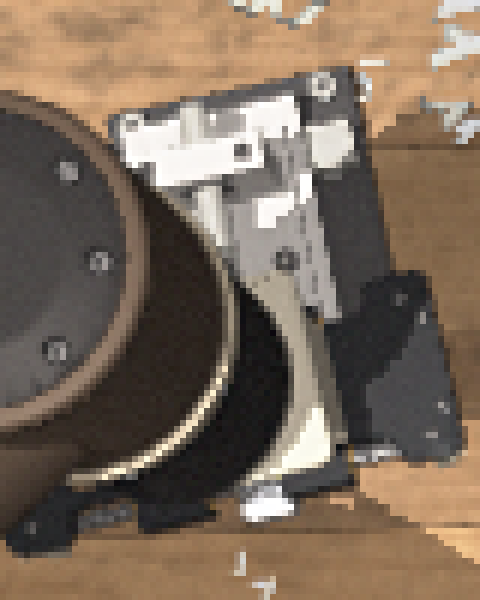

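>>> {"fn": "apply_moves", "kwargs": {
  "targets": [
    {"dp":[0.0008,0.0001,0],"yaw":0},
    {"dp":[0.0016,0.0003,0],"yaw":0},
    {"dp":[0.0024,0.0004,0],"yaw":0},
    {"dp":[0.0032,0.0006,0],"yaw":0},
    {"dp":[0.004,0.0007,0.0001],"yaw":0},
    {"dp":[0.004,0.0007,0.0001],"yaw":0}
  ]
}}

```text
time_s: 30.53
tcp_pos: [0.5663, 0.2424, 0.0801]
eef_rot: [-180.0, 0.0, -168.3]
contact_force: [-0.8, 0.1, -2.5]
gripper_width: 0.0238
gripper_force: 44.4
```

```bash
python3 st.py
```

```text
30.5333 [0.5663 0.2424 0.0801] [-1.8000e+02  1.0000e-02 -1.6828e+02] [-0.81  0.14 -2.54] [-0.032  0.085 -0.007]
```

>>> {"fn": "apply_moves", "kwargs": {
  "targets": [
    {"dp":[0.0005,0.0001,0],"yaw":0},
    {"dp":[0.001,0.0002,0],"yaw":0},
    {"dp":[0.001,0.0002,0],"yaw":0}
  ]
}}

```text
time_s: 30.78
tcp_pos: [0.5672, 0.2426, 0.0802]
eef_rot: [180.0, 0.0, -168.3]
contact_force: [-0.9, -0.5, -3.1]
gripper_width: 0.0235
gripper_force: 44.4
```

>>> {"fn": "apply_moves", "kwargs": {
  "targets": [
    {"dp":[0.0005,0.0001,0],"yaw":0},
    {"dp":[0.001,0.0002,0],"yaw":0},
    {"dp":[0.001,0.0002,0],"yaw":0}
  ]
}}

```text
time_s: 31.03
tcp_pos: [0.5681, 0.2427, 0.0802]
eef_rot: [-180.0, -0.0, -168.3]
contact_force: [-0.5, -0.3, -2.3]
gripper_width: 0.0238
gripper_force: 44.4
```

>>> {"fn": "apply_moves", "kwargs": {
  "targets": [
    {"dp":[0.0005,0.0001,0],"yaw":0},
    {"dp":[0.001,0.0002,0],"yaw":0},
    {"dp":[0.001,0.0002,0],"yaw":0}
  ]
}}

```text
time_s: 31.28
tcp_pos: [0.5683, 0.2427, 0.0801]
eef_rot: [-180.0, -0.1, -168.3]
contact_force: [-4.8, 0.7, 0.8]
gripper_width: 0.0242
gripper_force: 44.4
```

>>> {"fn": "apply_moves", "kwargs": {
  "targets": [
    {"dp":[0.0005,0.0001,0],"yaw":0},
    {"dp":[0.001,0.0002,0],"yaw":0},
    {"dp":[0.001,0.0002,0],"yaw":0}
  ]
}}

```text
time_s: 31.53
tcp_pos: [0.5683, 0.2427, 0.08]
eef_rot: [-180.0, -0.2, -168.3]
contact_force: [-8.2, 0.6, 2.8]
gripper_width: 0.0238
gripper_force: 44.4
```

```bash
python3 st.py
```

```text
31.5333 [0.5683 0.2427 0.08  ] [-179.97   -0.18 -168.29] [-8.18  0.57  2.81] [0.125 3.25  0.071]
```

```bash
cat > nose.py <<'E'
from ears import *
from plant import cams
r=[]
for i in range(4):
    c=cams.capture("top"); W=cloud(c); M=(W[...,0]>.692)&(W[...,0]<.75)&(W[...,1]>.24)&(W[...,1]<.30)&(W[...,2]>.055)&(W[...,2]<.1)
    v,u=np.where(M); t=v.min(); r.append((t,(v==t).sum(),(v==t+1).sum(),*cast(c,u[v<=t+1].mean(),t-.5,.078)))
print(np.round(r,4))
E
python3 nose.py
```

```text
[[1.250e+02 3.000e+00 5.000e+00 7.203e-01 2.708e-01 7.800e-02]
 [1.250e+02 3.000e+00 5.000e+00 7.203e-01 2.708e-01 7.800e-02]
 [1.250e+02 3.000e+00 5.000e+00 7.203e-01 2.708e-01 7.800e-02]
 [1.250e+02 3.000e+00 5.000e+00 7.203e-01 2.708e-01 7.800e-02]]
```

>>> {"fn": "apply_moves", "kwargs": {
  "targets": [
    {"dp":[-0.0005,-0.0001,0],"yaw":0},
    {"dp":[-0.001,-0.0002,0],"yaw":0},
    {"dp":[-0.001,-0.0002,0],"yaw":0}
  ]
}}

```text
time_s: 31.98
tcp_pos: [0.5683, 0.2427, 0.08]
eef_rot: [-180.0, -0.1, -168.3]
contact_force: [-6.8, 0.3, 0.5]
gripper_width: 0.0241
gripper_force: 44.4
```

>>> {"fn": "apply_moves", "kwargs": {
  "targets": [
    {"dp":[0,0,0],"yaw":0},
    {"dp":[0,0,0],"yaw":0},
    {"dp":[0,0,0],"yaw":0},
    {"dp":[0,0,0],"yaw":0},
    {"dp":[0,0,0],"yaw":0},
    {"dp":[0,0,0],"yaw":0},
    {"dp":[0,0,0],"yaw":0},
    {"dp":[0,0,0],"yaw":0}
  ],
  "grip": -0.2
}}

```text
time_s: 32.65
tcp_pos: [0.5692, 0.243, 0.0802]
eef_rot: [-180.0, 0.0, -168.3]
contact_force: [0.5, -0.2, 0.0]
gripper_width: 0.0524
gripper_force: 0.0
```

```bash
python3 st.py; python3 nose.py
```

```text
32.65 [0.5692 0.243  0.0802] [-1.8000e+02  1.0000e-02 -1.6828e+02] [ 0.46 -0.23  0.01] [-0.005 -0.043  0.014]
[[1.250e+02 2.000e+00 4.000e+00 7.202e-01 2.705e-01 7.800e-02]
 [1.250e+02 2.000e+00 4.000e+00 7.202e-01 2.705e-01 7.800e-02]
 [1.250e+02 2.000e+00 4.000e+00 7.202e-01 2.705e-01 7.800e-02]
 [1.250e+02 2.000e+00 4.000e+00 7.202e-01 2.705e-01 7.800e-02]]
```

Released with the axle seated; raise straight up clear of it.

>>> {"fn": "apply_moves", "kwargs": {
  "targets": [
    {"dp":[0,0,0.006],"yaw":0},
    {"dp":[0,0,0.015],"yaw":0},
    {"dp":[0,0,0.027],"yaw":0},
    {"dp":[0,0,0.042],"yaw":0},
    {"dp":[0,0,0.06],"yaw":0},
    {"dp":[0,0,0.08],"yaw":0},
    {"dp":[0,0,0.1],"yaw":0},
    {"dp":[-0.02,-0.02,0.12],"yaw":0},
    {"dp":[-0.04,-0.05,0.13],"yaw":0},
    {"dp":[-0.06,-0.08,0.14],"yaw":0},
    {"dp":[-0.08,-0.11,0.14],"yaw":0},
    {"dp":[-0.1,-0.14,0.14],"yaw":0},
    {"dp":[-0.11,-0.17,0.14],"yaw":0},
    {"dp":[-0.11,-0.2,0.14],"yaw":0},
    {"dp":[-0.11,-0.22,0.14],"yaw":0},
    {"dp":[-0.11,-0.23,0.14],"yaw":0},
    {"dp":[-0.11,-0.23,0.14],"yaw":0},
    {"dp":[-0.11,-0.23,0.14],"yaw":0},
    {"dp":[-0.11,-0.23,0.14],"yaw":0}
  ]
}}

```text
time_s: 34.43
tcp_pos: [0.4594, 0.0135, 0.2206]
eef_rot: [180.0, 0.0, -168.3]
contact_force: [-0.2, 0.9, 0.5]
gripper_width: 0.0525
gripper_force: 0.0
```

```bash
python3 st.py; python3 nose.py|head -1
python3 - <<'E'
from plant import cams
import cv2
ims=[]
for n,b in (("top",(110,230,190,310)),("scene",(170,290,160,280))):
    im=cams.capture(n)["image"][b[0]:b[1],b[2]:b[3],::-1]
    ims.append(cv2.resize(im,(400,400),interpolation=cv2.INTER_CUBIC))
cv2.imwrite("pics/c7.png",cv2.hconcat(ims))
E
```

```text
34.4333 [0.4594 0.0135 0.2206] [ 1.7999e+02  5.0000e-02 -1.6828e+02] [-0.24  0.91  0.52] [ 0.077 -0.025 -0.008]
[[1.250e+02 2.000e+00 4.000e+00 7.202e-01 2.705e-01 7.800e-02]
```

View pics/c7.png

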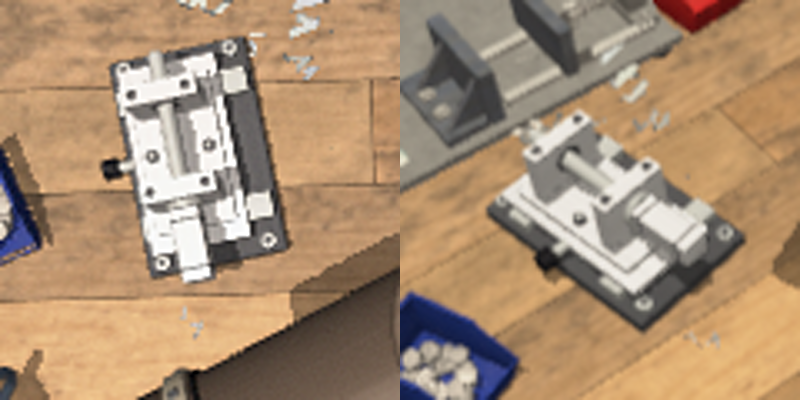

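The picture shows the shank running through both ears (from about (155,65) to (170,160) in the top view). The collar is against the near ear at (190,195), the handle is free at (195,250), and the gripper is clear.

```bash
python3 -c "
from plant import r
print(r.close_job())"
```

```text
the job is handed in; nothing more can be done
None
```

The axle is threaded through both ears with its collar seated against the near ear, released and at rest. I handed the job in at about 34.5 s; no verdict was returned.

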